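Ratchet the sample carousel round to the reading head

ROBOT

A 7-joint arm with a two-finger parallel gripper is mounted at the origin on the work surface. World frame = base frame: x ahead of the robot, y to its left, z up, the work surface at z = 0. Lengths are in mm, angles in degrees, forces in N, time in s.
With the tool pointing down it reaches from about 400 to 750 mm from the base axis. Payload 19.5 kg.
Tool frame: the origin (TCP) lies at the very end of the fingers, on their centre line; the grasp point (between the pads) lies grip_depth behind it (grip_depth is the distance from the TCP to the grasp point, in mm); z points along the fingers, y is the direction in which the jaws open and shut (so a half turn about z gives the same grasp; the last joint's range is limited). The gripper opens to 85 mm and grips with 20 to 120 N. Pads are 22 mm wide; open, the fingers measure 114 mm over their backs; the gripper's body (76 mm by 85 mm) begins 54 mm behind the grasp point. The pads swing forward as they close: fully open they stand 13 mm farther back than shut.
Start: joints at [-78.994, 40.479, -1.581, 85.061, 1.261, 54.483, -4.326], TCP at [133.203, 559.332, 231.268] pointing down, gripper open.
Joint ranges: [-155.06, 155.06], [-18.47, 123.98], [-90, 86.84], [0, 140.48], [-83.41, 263.41], [0, 116], [-161.91, 161.91]. Speed limits (degrees/s): [108.29, 108.29, 147.25, 147.25, 172.46, 172.46, 172.46].

INTERFACE

Orientations are given as a 3x3 rotation matrix whose columns are the frame's x, y, z axes.
In Python, from plant import state, grab_frame, camera_params, job_done, find_in, grip_depth gives the robot as it stands.
- The arm moves only by the shell command python3 -m jog 'ROWS' [OPENING]. ROWS is JSON, a list of rows, each an object with "dp": the shift along the tool's x, y, z in cm, a list of three; "spin": the turn about the tool's z in rad. A call has 1 to 12 rows; each row is the pose to reach, as a shift and turn from the pose measured when the call began, along the tool's axes at that moment; what a row does not reach only later rows make up. A row lasts 1/10 s, in which the tool goes at most 50 mm and 8.59 degrees, less where a joint would pass 70% of its speed; a pose out of reach is approached as far as the arm can. A call with a gripper value outside its range is refused whole. OPENING is the closure, from 0 (fully open) to 1 (shut), set as the call begins (- or left out, the last holds). The fingers move at their own pace and stop on an object; the grip force is fixed at half the most. Time passes only in rows, so rows that repeat a pose let the fingers close. It gives the time, the measured TCP pose, the force and the opening at its end, in the units of the state.
- state(): the state, without advancing time (a new reading comes with each control period).
- grab_frame(name): name is "scene" or "top" or "wrist"; returns the picture (384x512x3 uint8, red, green, blue); there is no depth.
- camera_params(name): a dict with "fov_y" (degrees; the focal length in pixels is half the picture's height over the tangent of half this angle, whatever the lens; pixels are square), "cx", "cy" (the principal point, pixels), "camera_from_world" (4x4, takes a point from world to camera coordinates). Camera axes: x right, y down, z forward; pixel columns grow to the right and rows downward; lengths in mm; the calibration is good to about 2 mm. A picture is of the moment at which its call begins: read the wrist's pose just before it. camera_params takes no time and is no camera call; for the wrist camera it gives the pose at the moment of the call.
- job_done(): hands the job in, once; it reports no verdict.
Trained networks look in the newest picture that a camera, given by its name, has taken for a name from the list of things; names that differ only in an ending like _2 or _b are one class to them, and where a whole thing is asked for, a point or a joint stands for the part that bears it (a point fixed in the world has none). Each returns a list of dicts, best first, with "conf" (0 to 1); they miss things now and then, are a little off and sometimes report something else, mostly with a low value. They report only what shows in the picture. A call takes as long as a camera call.
- find_in(camera, query): "xy" ([column, row] in pixels, amid what is visible of it).
The state is a dict: "time": time; "qpos": joint angles; "joint_vel": joint speeds; "effort": joint torques, N m; "tcp_pos": TCP position; "ee_rot": TCP orientation; "contact_force": force on the tool from outside, world axes, zero at the start; "torque": the same for the moment, N m; "grip_width": finger opening in mm.
Only numpy, scipy, OpenCV 4.12 (cv2) and the standard library are available. Lean on these libraries where they do the work, as an engineer would, in place of code of your own. Each camera call takes 0.05 s, during which the arm holds its last target.

TASK

Swing the tube reader's index lever back and forth, notch by notch, until the one tall tube on the carousel stands in line with the reading head's pointer, swinging gently up to the sprung buffer without leaning on it, then let go. Turn the carousel by its lever only, without touching it or its tubes, and leave the tube rack, the bottle and the tip box where they stand.

Things in the scene. Friction and masses are not known exactly. Their poses are not given: they have to be found in the camera images.
- reader: fixed tube reader: grey foot plate 400 mm deep (along its x) x 420 mm wide x 12 mm, with a white plinth (34 mm high) under the carousel. Origin on the bench top under the middle of the lever knob's swing; x points from there to the carousel axis (180 mm away), y to the left seen along x, z up. It stands turned about 65 degrees, knob to the robot's right, carousel to its left; the yaw varies
- bridge (a point): point straight above the reader's origin (5 mm on in x) on the underside of the white scanner bridge, 250 mm above the bench. The beam (50 mm along the reader's x, 40 mm high) runs from y = -235 to +115 mm, on one post at y = -215 mm. No room under it for an upright gripper at the knob: reach in from the reader's -x side, tool tilted about 40 degrees, fingers pointing down and to its +x
- pivot (a point): point on the vertical axis about which both the carousel and the lever turn, at the height of the knob's middle (95 mm above the bench)
- knob (a point): grip of the lever: upright black round knob, 26 mm diameter, from 50 to 126 mm above the bench; this point on its axis is 95 mm above the bench and 180 mm from the pivot axis
- lever: flat steel lever (24 mm wide, top 50 mm above the bench), origin on the pivot axis at bench height, its -x points to the knob; swings level about 22 degrees either side of the reader's -x and stays where left. Swung to the reader's +y it clicks back over the teeth (under 4 N at the knob; carousel stays) to a hard stop; swung to -y a sprung pawl drives the carousel along (about 4 N)
- buffer (a point): face of the sprung rubber buffer that the lever's -y edge meets at the end of the driving stroke, 130 mm from the axis; about 2 N more per mm at the knob. A full stroke from the hard stop until the buffer is lightly felt (about 8 to 15 N in all at the knob) leaves a pocket exactly at the reading head, one further than before. Stop short: it stands short; lean harder: it goes too far for good
- carousel: black deck, 196 mm diameter, top 90 mm above the bench, over a steel saw-tooth rim of 12 teeth (217 mm across). 12 pockets, 30 degrees apart, 80 mm from the axis: eight short tubes (to 155 mm), one tall, three gaps. Origin on its axis at bench height, x to the tall tube. Driven counter-clockwise from above; stays where left. Starts 1.6 to 3.8 pockets short of the reading head. Not to be touched
- tall_tube (a point): axis of the one tall tube of the carousel (21 mm diameter, top 215 mm above the bench), 200 mm above the bench, 80 mm from the carousel axis
- read_spot (a point): where the axis of the tall tube must stand, 200 mm above the bench: 80 mm beyond the carousel axis on the reader's far (+x) side, in line with the thin steel pointer on the white reading head (60 mm wide, top 157 mm above the bench) that stands just outside the rim
- tube_rack: bystander: black rack 100 x 200 x 50 mm with clear tubes to 106 mm, origin at the centre of its underside
- reagent_bottle: bystander: amber bottle, 68 mm diameter, 150 mm high, origin at the centre of its underside
- tip_box: bystander: pipette tip box 120 x 85 x 80 mm, grey with a clear cover, origin at the centre of its underside

How it is judged:
By the outcome, as a careful person would: the job done as asked, in the order asked, and still so for the second after the job is handed in, with the robot touching nothing.
It also fails if it takes over 67 s, if anything falls off the work surface, if the arm or the gripper's body presses on something with over 40 N, if the wrist force passes 120 N, or if a joint passes its speed limit or range.

## Working session

There is one attempt and no reset: what is moved stays moved. The work goes in short steps, Python scripts to look and compute and a shell command to move; the robot and the scene stay as the last step left them, time stands still between calls to the robot, and variables do not carry over. Pictures are saved under pics/ and viewed, and the job is handed in when it is done.

```bash
ls; mkdir -p pics
python3 - <<'E'
from plant import *
import cv2,numpy as np
s=state();print(s)
print(grip_depth if not callable(grip_depth) else grip_depth())
for c in ["scene","top","wrist"]:
    im=grab_frame(c);cv2.imwrite(f"pics/{c}0.png",im[:,:,::-1])
    p=camera_params(c);print(c,p)
    for q in ["knob","tall_tube","carousel","reader","lever","bridge","tube_rack","reagent_bottle","tip_box","pivot","read_spot","buffer"]:
        if c!="wrist" or q in("knob","tall_tube"):
            r=find_in(c,q);print(q,[(x['xy'],round(x['conf'],2)) for x in r[:2]])
E
```

```text
pics
{'time': 0.0, 'qpos': array([-78.99378101,  40.51165309,  -1.581595  ,  85.08313136,
         1.25889374,  54.48266003,  -4.32462658]), 'joint_vel': array([ 0.00904737,  0.08018725,  0.0230687 , -0.05808202, -0.11244112,
       -0.12222233, -0.07423722]), 'effort': array([-7.68906875e-05, -8.83200645e+01,  1.23502214e+00, -2.36163926e+01,
        1.70706504e-02,  6.55758413e-03, -7.71811824e-05]), 'tcp_pos': array([133.1515176 , 559.10875538, 230.85556046]), 'ee_rot': array([[-9.72793014e-01,  2.31675855e-01, -2.25019393e-04],
       [ 2.31675963e-01,  9.72792473e-01, -1.02582531e-03],
       [-1.87617846e-05, -1.05004728e-03, -9.99999449e-01]]), 'contact_force': array([ 0.1236167 , -0.00213155,  0.46271849]), 'torque': array([-0.0316383 ,  0.01761356,  0.00727489]), 'grip_width': 85.42850634573294}
18.700000000000003
scene {'fov_y': 54.983214072107366, 'cx': 257.0305450779547, 'cy': 199.5328546358902, 'camera_from_world': array([[ 5.00743820e-01,  8.65583351e-01, -4.59237025e-03,
        -2.78760573e+02],
       [ 6.77156854e-01, -3.95031987e-01, -6.20812632e-01,
        -3.328
[... 1325 characters left out ...]

tube_rack [([133.8, 216.2], 0.87)]
reagent_bottle [([332.3, 154.6], 0.81)]
tip_box [([365.0, 212.3], 0.58)]
pivot [([257.4, 190.2], 0.73), ([232.2, 200.4], 0.63)]
read_spot [([230.6, 202.0], 0.68)]
buffer [([258.7, 189.8], 0.59)]
wrist {'fov_y': 64.72493508365245, 'cx': 259.1395903698674, 'cy': 188.49569893960884, 'camera_from_world': array([[ 2.32295301e-01,  9.72645258e-01,  3.09391993e-04,
        -5.74845589e+02],
       [ 9.32670930e-01, -2.22838530e-01,  2.83668691e-01,
        -3.70910256e+01],
       [ 2.75977952e-01, -6.56063432e-02, -9.58922300e-01,
         3.78764540e+02],
       [ 0.00000000e+00,  0.00000000e+00,  0.00000000e+00,
         1.00000000e+00]])}
knob []
tall_tube []
```

View pics/scene0.png

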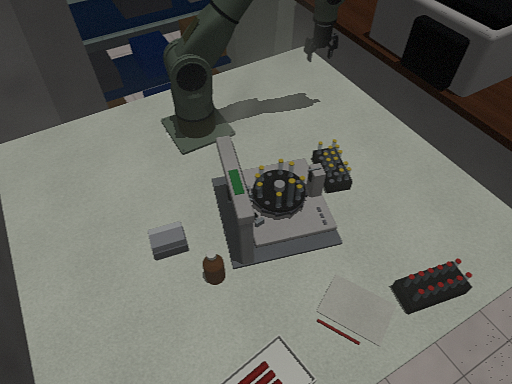

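View pics/top0.png

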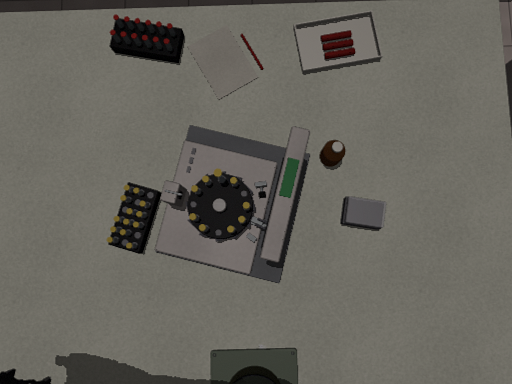

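View pics/wrist0.png

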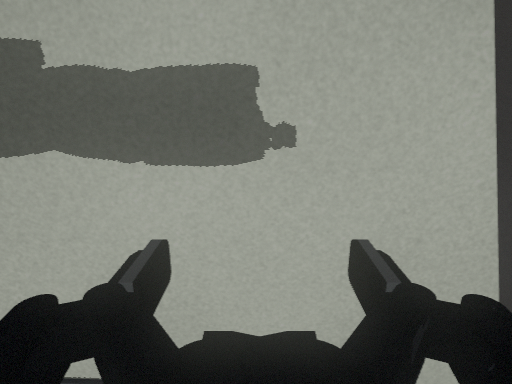

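Run:
```python
import cv2
t=cv2.imread("pics/top0.png")[150:270,170:310];cv2.imwrite("pics/topz.png",cv2.resize(t,None,fx=5,fy=5,interpolation=cv2.INTER_CUBIC))
t=cv2.imread("pics/scene0.png")[140:270,200:360];cv2.imwrite("pics/scenez.png",cv2.resize(t,None,fx=4.5,fy=4.5,interpolation=cv2.INTER_CUBIC))
```

```text
(no output)
```

View pics/topz.png

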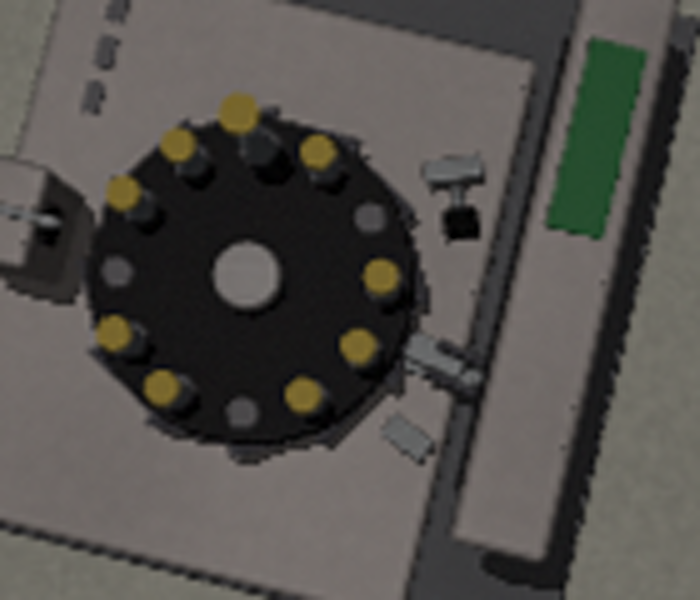

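View pics/scenez.png

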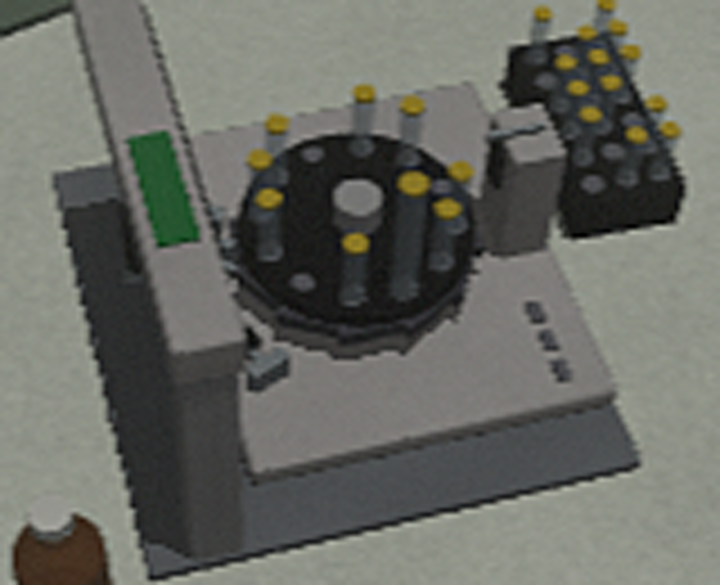

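```bash
cat > h.py <<'E'
import numpy as np,cv2
from plant import *
from scipy.optimize import least_squares
def proj(p,P):
    P=np.atleast_2d(P);c=np.c_[P,np.ones(len(P))]@p['camera_from_world'].T
    f=192/np.tan(np.radians(p['fov_y']/2));return np.c_[f*c[:,0]/c[:,2]+p['cx'],f*c[:,1]/c[:,2]+p['cy']]
def unproj(p,uv,z):
    M=p['camera_from_world'];R=M[:3,:3];o=-R.T@M[:3,3];f=192/np.tan(np.radians(p['fov_y']/2))
    d=R.T@np.array([(uv[0]-p['cx'])/f,(uv[1]-p['cy'])/f,1]);return o+d*(z-o[2])/d[2]
E
python3 - <<'E'
from h import *
T=camera_params('top');S=camera_params('scene')
z=lambda a:np.array(a)/5+[170,150]
short=[z(a) for a in[(179,145),(124,193),(115,333),(162,388),(304,396),(358,347),(381,277),(318,153)]]
tall=z((240,113))
W=np.array([unproj(T,u,155)[:2] for u in short]+[unproj(T,tall,215)[:2]])
def r(x): return np.hypot(*(W-x).T)-80
s=least_squares(r,W.mean(0));c=s.x;print('axis',c,s.fun.round(1))
print('angles',np.degrees(np.arctan2(W[:,1]-c[1],W[:,0]-c[0])).round(1))
print('hub',unproj(T,z((246,275)),100)[:2],unproj(T,z((246,275)),90)[:2])
print('beam near',[unproj(T,z(a),290).round(1) for a in[(455,540),(548,558)]],'far',[unproj(T,a,290).round(1) for a in[(291,127),(309,131)]])
print('plate',[unproj(T,a,12).round(1) for a in[(192,127),(279,281)]])
print('pointer',[unproj(T,z(a),157).round(1) for a in[(0,212),(55,220)]])
print('lever tip',[unproj(T,z(a),50).round(1) for a in[(420,350),(460,372)]])
for n,u in [('rack',(133.8,216.2)),('bottle',(332.3,154.6)),('tip',(365,212.3))]: print(n,unproj(T,u,60).round(0))
E
```

```text
axis [565.58031074  86.75250309] [-0.1  0.  -0.5  0.1  0.3 -0.1 -0.3 -0.5  0.5]
angles [  25.2   55.2  115.3  145.2 -154.7 -125.   -94.8  -34.7   -4.8]
hub [567.08150576  88.81970788] [567.94411822  89.72943107]
beam near [array([415. , -30.4, 290. ]), array([404.8, -76.5, 290. ])] far [array([ 747.2, -117.6,  290. ]), array([ 735.2, -163.6,  290. ])]
plate [array([829.3, 179.8,  12. ]), array([333.8, -83.7,  12. ])]
pointer [array([602.2, 223. , 157. ]), array([596.7, 191.7, 157. ])]
lever tip [array([522.3, -12.2,  50. ]), array([508.2, -36.2,  50. ])]
rack [544. 353.  60.]
bottle [ 716. -259.   60.]
tip [ 535. -349.   60.]
```

```bash
python3 -m jog '[{"dp":[0,0,-5],"spin":0},{"dp":[0,0,-10],"spin":0},{"dp":[0,0,-15],"spin":0},{"dp":[0,0,-20],"spin":0},{"dp":[0,0,-25],"spin":0},{"dp":[0,0,-30],"spin":0},{"dp":[0,0,-35],"spin":0},{"dp":[0,0,-40],"spin":0},{"dp":[0,0,-45],"spin":0}]'; python3 -c "
from plant import *
s=state();print(s['qpos'].round(1),s['tcp_pos'].round(0),s['ee_rot'].round(3))"
```

```text
time: 2.35
tcp_pos: [125.5, 526.4, 586.4]
ee_rot: [[-0.973, 0.232, 0.01], [0.232, 0.972, 0.04], [-0.001, 0.041, -0.999]]
contact_force: [0.2, 0.2, -0.1]
grip_width: 85.3
[-8.31e+01  3.19e+01  1.13e+01  3.02e+01 -6.70e+00  1.16e+02 -1.00e-01] [125. 526. 586.] [[-0.973  0.232  0.01 ]
 [ 0.232  0.972  0.04 ]
 [-0.001  0.041 -0.999]]
```

```bash
python3 -m jog '[{"dp":[0,4,-5],"spin":0},{"dp":[0,8,-10],"spin":0},{"dp":[0,12,-15],"spin":0},{"dp":[0,16,-20],"spin":0},{"dp":[0,20,-25],"spin":0},{"dp":[0,20,-25],"spin":0}]'; python3 -c "
from plant import *
s=state();print(s['qpos'].round(1),s['tcp_pos'].round(0),s['ee_rot'].round(3))"
```

```text
time: 2.95
tcp_pos: [130.0, 545.5, 589.8]
ee_rot: [[-0.973, 0.231, 0.02], [0.232, 0.969, 0.081], [-0.001, 0.083, -0.997]]
contact_force: [0.0, 0.8, 0.7]
grip_width: 85.2
[-8.280e+01  3.350e+01  1.200e+01  2.610e+01 -7.600e+00  1.159e+02
 -1.000e-01] [130. 546. 590.] [[-0.973  0.231  0.02 ]
 [ 0.232  0.969  0.081]
 [-0.001  0.083 -0.997]]
```

```bash
python3 -m jog '[{"dp":[0,60,-100],"spin":0},{"dp":[0,60,-100],"spin":0}]'; python3 -m jog '[{"dp":[0,60,-100],"spin":0},{"dp":[0,60,-100],"spin":0}]'; python3 -c "
from plant import *
s=state();print(s['qpos'].round(1),s['tcp_pos'].round(0),s['ee_rot'].round(3))"
```

```text
time: 3.15
tcp_pos: [129.7, 544.0, 607.5]
ee_rot: [[-0.973, 0.23, 0.03], [0.232, 0.965, 0.124], [-0.001, 0.127, -0.992]]
contact_force: [-0.3, -0.4, 1.0]
grip_width: 85.4
time: 3.35
tcp_pos: [128.9, 540.8, 626.1]
ee_rot: [[-0.973, 0.228, 0.041], [0.232, 0.958, 0.167], [-0.001, 0.171, -0.985]]
contact_force: [-0.6, -0.2, -0.4]
grip_width: 85.5
[-8.320e+01  3.130e+01  1.330e+01  2.330e+01 -8.400e+00  1.159e+02
 -1.000e-01] [129. 541. 626.] [[-0.973  0.228  0.041]
 [ 0.232  0.958  0.167]
 [-0.001  0.171 -0.985]]
```

```bash
python3 -m jog '[{"dp":[0,40,-100],"spin":0}]';python3 -m jog '[{"dp":[0,40,-100],"spin":0}]'; python3 -m jog '[{"dp":[0,30,-100],"spin":0},{"dp":[0,30,-100],"spin":0},{"dp":[0,30,-100],"spin":0}]'; python3 -m jog '[{"dp":[0,30,-100],"spin":0},{"dp":[0,30,-100],"spin":0}]'; python3 -c "
from plant import *
s=state();print(s['qpos'].round(1),s['tcp_pos'].round(0),s['ee_rot'].round(3))"
```

```text
time: 3.45
tcp_pos: [127.2, 534.1, 641.2]
ee_rot: [[-0.973, 0.227, 0.047], [0.232, 0.953, 0.196], [-0.001, 0.201, -0.98]]
contact_force: [0.1, 1.5, -0.1]
grip_width: 85.6
time: 3.55
tcp_pos: [125.2, 525.3, 658.9]
ee_rot: [[-0.973, 0.225, 0.055], [0.232, 0.945, 0.229], [-0.001, 0.236, -0.972]]
contact_force: [0.3, 0.2, 0.8]
grip_width: 85.5
time: 3.85
tcp_pos: [115.8, 485.5, 693.2]
ee_rot: [[-0.973, 0.223, 0.065], [0.232, 0.934, 0.27], [-0.001, 0.278, -0.961]]
contact_force: [-0.6, 0.7, 0.7]
grip_width: 85.3
time: 4.05
tcp_pos: [110.1, 461.4, 716.7]
ee_rot: [[-0.973, 0.22, 0.074], [0.232, 0.922, 0.309], [-0.0, 0.318, -0.948]]
contact_force: [0.3, -1.0, 0.5]
grip_width: 85.2
[-86.9  19.3  16.2  26.7  -7.3 115.9  -0.2] [110. 461. 717.] [[-0.973  0.22   0.074]
 [ 0.232  0.922  0.309]
 [-0.     0.318 -0.948]]
```

```bash
python3 -m jog '[{"dp":[0,60,-100],"spin":0}]'>/dev/null;python3 -m jog '[{"dp":[0,60,-100],"spin":0}]'>/dev/null; python3 -m jog '[{"dp":[0,60,-100],"spin":0}]'>/dev/null;python3 -m jog '[{"dp":[0,60,-100],"spin":0}]'>/dev/null;python3 -m jog '[{"dp":[0,60,-100],"spin":0}]'>/dev/null;python3 -m jog '[{"dp":[0,60,-100],"spin":0}]'; python3 -c "
from plant import *
s=state();print(s['qpos'].round(1),s['tcp_pos'].round(0),s['ee_rot'].round(3))"
```

```text
time: 4.65
tcp_pos: [104.4, 437.8, 793.0]
ee_rot: [[-0.973, 0.2, 0.118], [0.232, 0.838, 0.494], [-0.0, 0.508, -0.862]]
contact_force: [-0.2, -0.5, -0.5]
grip_width: 85.6
[-89.4  15.3  21.5  18.9  -9.8 115.9  -0.2] [104. 438. 793.] [[-0.973  0.2    0.118]
 [ 0.232  0.838  0.494]
 [-0.     0.508 -0.862]]
```

```bash
python3 -m jog '[{"dp":[0,60,-100],"spin":0}]'>/dev/null;python3 -m jog '[{"dp":[0,60,-100],"spin":0}]'>/dev/null; python3 -m jog '[{"dp":[0,60,-100],"spin":0}]'>/dev/null;python3 -m jog '[{"dp":[0,60,-100],"spin":0}]'; python3 -c "
from plant import *
s=state();print(s['qpos'].round(1),s['tcp_pos'].round(0),s['ee_rot'].round(3))"
```

```text
time: 5.05
tcp_pos: [95.4, 399.5, 845.5]
ee_rot: [[-0.973, 0.182, 0.144], [0.232, 0.763, 0.604], [0.0, 0.621, -0.784]]
contact_force: [0.3, 0.8, -0.4]
grip_width: 85.3
[-94.1  10.9  27.9  15.6 -11.3 115.9  -0.3] [ 95. 399. 845.] [[-0.973  0.182  0.144]
 [ 0.232  0.763  0.604]
 [ 0.     0.621 -0.784]]
```

```bash
cat >> h.py <<'E'
def st():
    s=state();print('t',s['time'],'q',s['qpos'].round(1),'tcp',s['tcp_pos'].round(1),'F',s['contact_force'].round(1),'w',round(s['grip_width'],1));print(s['ee_rot'].round(3).tolist());return s
def dps(*pts):
    s=state();R=s['ee_rot']
    for p in pts: print(p,'->',(R.T@(np.array(p,float)-s['tcp_pos'])/10).round(2))
E
python3 -c "
from h import *
dps((300,300,700),(430,50,600),(420,-150,500))"
```

```text
(300, 300, 700) -> [-22.22 -12.89   8.34]
(430, 50, 600) -> [-40.66 -35.8    2.95]
(420, -150, 500) -> [-44.33 -57.44  -1.43]
```

```bash
python3 -m jog '[{"dp":[-4,-2,1.5],"spin":-0.15},{"dp":[-8,-4.5,3],"spin":-0.3},{"dp":[-12,-7,4.5],"spin":-0.45},{"dp":[-16,-9,6],"spin":-0.6},{"dp":[-20,-12,8],"spin":-0.75},{"dp":[-23,-15,8],"spin":-0.9},{"dp":[-26,-18,7],"spin":-1.05},{"dp":[-29,-22,6],"spin":-1.2}]'; python3 -c "
from h import *
st();dps((300,300,700),(430,50,600),(420,-150,500))"
```

```text
time: 5.85
tcp_pos: [291.5, 274.4, 703.3]
ee_rot: [[-0.781, -0.608, 0.143], [-0.42, 0.68, 0.601], [-0.463, 0.409, -0.786]]
contact_force: [1.1, 0.2, 0.3]
grip_width: 85.5
t 5.85 q [-83.9  -3.2  52.   68.7 -23.7  85.   89.9] tcp [291.5 274.4 703.3] F [1.1 0.2 0.3] w 85.5
[[-0.781, -0.608, 0.143], [-0.42, 0.68, 0.601], [-0.463, 0.409, -0.786]]
(300, 300, 700) -> [-1.58  1.09  1.92]
(430, 50, 600) -> [  3.39 -27.91  -3.39]
(420, -150, 500) -> [ 17.19 -45.    -7.7 ]
```

```bash
python3 -m jog '[{"dp":[0.6,-4.8,-0.6],"spin":0},{"dp":[1.2,-9.5,-1.2],"spin":0},{"dp":[1.8,-14.3,-1.8],"spin":0},{"dp":[2.4,-19,-2.4],"spin":0},{"dp":[3,-24,-3],"spin":0},{"dp":[3.4,-28,-3.4],"spin":0},{"dp":[6.5,-32,-4.5],"spin":0}]'; python3 -c "
from h import *
st();dps((430,50,600),(420,-150,500))"
```

```text
time: 6.55
tcp_pos: [392.2, 102.3, 622.3]
ee_rot: [[-0.78, -0.61, 0.142], [-0.424, 0.681, 0.597], [-0.461, 0.406, -0.789]]
contact_force: [0.3, 1.7, 0.1]
grip_width: 85.2
t 6.55 q [-38.5  14.3  69.5  76.  -51.6 106.  145.2] tcp [392.2 102.3 622.3] F [0.3 1.7 0.1] w 85.2
[[-0.78, -0.61, 0.142], [-0.424, 0.681, 0.597], [-0.461, 0.406, -0.789]]
(430, 50, 600) -> [ 0.3  -6.77 -0.83]
(420, -150, 500) -> [ 14.16 -23.84  -5.03]
```

```bash
cat > fk.py <<'E'
import numpy as np, itertools
from scipy.spatial.transform import Rotation as Ro
from scipy.optimize import least_squares
def rv(ax,a): return Ro.from_rotvec(np.array(ax)*np.radians(a)).as_matrix()
Z=[0,0,1];Y=[0,1,0]
def fk(q,P):
    # P: signs5(s1,s3,s5,s7 fixed), offsets o1,o7, lengths
    s,(o1,o3,o5,o7,h,a,b,c,e1,e2,e3)=P
    R=rv(Z,s[0]*q[0]+o1);p=np.array([0,0,0.])
    R=R@rv(Y,q[1]);p=np.array([0,0,h])+rv(Z,s[0]*q[0]+o1)@[e3,0,0]
    R=R@rv(Z,s[1]*q[2]+o3);p=p+R@[e1,0,a]
    R=R@rv(Y,q[3]);R=R@rv(Z,s[2]*q[4]+o5);p=p+R@[e2,0,b]
    R=R@rv(Y,q[5]);R=R@rv(Z,s[3]*q[6]+o7);p=p+R@[0,0,c]
    return R,p
D=[]
def add(q,p,R): D.append((np.array(q,float),np.array(p,float),np.array(R,float)))
add([-78.994,40.512,-1.582,85.083,1.259,54.483,-4.325],[133.15,559.11,230.86],[[-9.72793014e-01,2.31675855e-01,-2.25e-04],[2.31675963e-01,9.72792473e-01,-1.0258e-03],[-1.876e-05,-1.05e-03,-1]])
add([-83.1,31.9,11.3,30.2,-6.7,116,-.1],[125.5,526.4,586.4],[[-0.973,0.232,0.01],[0.232,0.972,0.04],[-0.001,0.041,-0.999]])
add([-86.9,19.3,16.2,26.7,-7.3,115.9,-.2],[110.1,461.4,716.7],[[-0.973,0.22,0.074],[0.232,0.922,0.309],[-0.0,0.318,-0.948]])
add([-94.1,10.9,27.9,15.6,-11.3,115.9,-.3],[95.4,399.5,845.5],[[-0.973,0.182,0.144],[0.232,0.763,0.604],[0.0,0.621,-0.784]])
add([-83.9,-3.2,52,68.7,-23.7,85,89.9],[291.5,274.4,703.3],[[-0.781,-0.608,0.143],[-0.42,0.68,0.601],[-0.463,0.409,-0.786]])
add([-38.5,14.3,69.5,76,-51.6,106,145.2],[392.2,102.3,622.3],[[-0.78,-0.61,0.142],[-0.424,0.681,0.597],[-0.461,0.406,-0.789]])
def res(x,s):
    r=[]
    for q,p,R in D:
        A,b=fk(q,(s,x));r+=[(A-R).ravel()*500,b-p]
    return np.concatenate(r)
def fit():
    best=None
    for s in itertools.product([1,-1],repeat=4):
      for o1 in(0,180):
       for o7 in (0,90,180,-90):
        x0=[o1,0,0,o7,300,350,350,250,0,0,0]
        f=least_squares(res,x0,args=(s,),max_nfev=30)
        if best is None or f.cost<best[0]: best=(f.cost,s,f.x,f.fun)
    return best
if __name__=='__main__':
    b=fit();print(b[0],b[1],b[2].round(1));print(b[3].reshape(-1,12)[:,9:].round(1))
    np.save('fkp.npy',np.r_[b[1],b[2]])
E
python3 fk.py
```

```text
643.641697650296 (-1, -1, -1, -1) [-2.900e+00  1.200e+00 -2.000e-01  8.830e+01  3.130e+02  5.305e+02
  2.876e+02  3.123e+02  1.530e+01 -1.600e+00 -1.860e+01]
[[-13.7   0.5  -2.5]
 [ -7.7  -0.7  -5.8]
 [ -9.2   1.   -1.6]
 [ -8.3   2.3   0.5]
 [ -4.3  -0.3   9.5]
 [  6.2  -3.   -0.1]]
```

```bash
cat > fk2.py <<'E'
from fk import *
S=(-1,-1,-1,-1)
def fk2(q,x):
    h,a,b,c=x[:4];E=x[4:]
    R1=rv(Z,-q[0]);p=np.array([0,0,h])+R1@[E[0],E[1],0]
    R=R1@rv(Y,q[1]);p=p+R@[E[2],0,0]
    R=R@rv(Z,-q[2]);p=p+R@[E[3],E[4],a]
    R=R@rv(Y,q[3]);p=p+R@[E[5],0,0];R=R@rv(Z,-q[4]);p=p+R@[E[6],E[7],b]
    R=R@rv(Y,q[5]);p=p+R@[E[8],0,0];R=R@rv(Z,-q[6]+90);p=p+R@[E[9],E[10],c]
    return R,p
if __name__=='__main__':
    for q,p,R in D: print(np.degrees(np.linalg.norm(Ro.from_matrix(fk2(q,np.zeros(15))[0].T@R).as_rotvec())).round(2), fk2(q,np.zeros(15))[0].round(3).tolist())
    f=least_squares(lambda x:np.r_[np.concatenate([fk2(q,x)[1]-p for q,p,R in D]),0.02*x[4:]],np.r_[313,530,288,312,np.zeros(11)])
    print(f.x.round(1),f.fun[:18].reshape(-1,3).round(1));np.save('fk2.npy',f.x)
E
python3 fk2.py
```

```text
0.0 [[-0.973, 0.232, -0.0], [0.232, 0.973, -0.001], [-0.0, -0.001, -1.0]]
0.13 [[-0.973, 0.232, 0.01], [0.233, 0.972, 0.038], [-0.001, 0.039, -0.999]]
0.09 [[-0.972, 0.221, 0.075], [0.233, 0.922, 0.31], [-0.0, 0.318, -0.948]]
0.02 [[-0.973, 0.182, 0.144], [0.232, 0.763, 0.604], [-0.0, 0.621, -0.784]]
0.11 [[-0.78, -0.609, 0.143], [-0.419, 0.679, 0.602], [-0.464, 0.41, -0.785]]
0.04 [[-0.78, -0.61, 0.142], [-0.424, 0.681, 0.597], [-0.461, 0.405, -0.79]]
[ 3.100e+02  5.240e+02  2.907e+02  3.104e+02  9.000e-01 -1.260e+01
 -2.000e+00 -2.100e+00 -2.070e+01  3.100e+00 -2.800e+00  1.700e+00
  5.000e-01 -1.000e-01  4.000e-01] [[-0.2  0.1  0. ]
 [ 0.2 -0.1 -0.2]
 [ 0.2 -0.1  0.3]
 [-0.1  0.  -0.1]
 [-0.  -0.  -0.1]
 [ 0.   0.   0. ]]
```

```bash
cat > ik.py <<'E'
from fk2 import *
X=np.load('fk2.npy')
lo=np.array([-155.06,-18.47,-90,0,-83.41,0,-161.91]);hi=np.array([155.06,123.98,86.84,140.48,263.41,116,161.91])
yaw=75.;ax=np.array([565.6,86.8]);
rx=np.array([np.cos(np.radians(yaw)),np.sin(np.radians(yaw)),0]);ry=np.array([-rx[1],rx[0],0]);O=np.r_[ax,0]-180*rx
def knob(th,z=95): # th>0 toward reader +y
    t=np.radians(th);return np.r_[ax,z]+180*(-np.cos(t)*rx+np.sin(t)*ry)
def pose(th,tilt,cam,back=0,z=95):
    t=np.radians(tilt);zz=np.sin(t)*rx-np.cos(t)*np.array([0,0,1]);n=np.cos(t)*rx+np.sin(t)*np.array([0,0,1])
    xx=-n if cam=='low' else n
    R=np.c_[xx,np.cross(zz,xx),zz];return R,knob(th,z)+zz*(18.7-back)
def ikr(R,p,q0,m=4):
    def r(q):
        A,b=fk2(q,X);return np.r_[Ro.from_matrix(A.T@R).as_rotvec()*300,(b-p),0.02*(q-q0)]
    return least_squares(r,np.clip(q0,lo+m,hi-m),bounds=(lo+m-.01,hi-m+.01),max_nfev=60)
if __name__=='__main__':
    rng=np.random.default_rng(0)
    for tilt in(38.4,45):
     for cam in('low','up'):
      sols=[]
      for k in range(14):
        f=ikr(*pose(0,tilt,cam),rng.uniform(lo,hi))
        if np.abs(f.fun[:6]).max()<4: sols.append(f.x.round(0))
      print(tilt,cam,len(sols));[print(s) for s in sols[:6]]
E
python3 ik.py
```

```text
38.4 low 11
[   5.   66.   43.  103.  -79.   79. -101.]
[  36.   58.  -19.  102.  -40.   35. -135.]
[ 54.  70. -61. 101.  31.  34. 158.]
[   8.   64.   37.  103.  -77.   74. -103.]
[   6.   65.   41.  103.  -79.   78. -102.]
[  38.   59.  -25.  102.  -32.   32. -142.]
38.4 up 9
[ 55.  73. -66. 101.  39.  37. -29.]
[ 53.  69. -57. 101.  26.  32. -17.]
[ 58.  81. -80. 101.  55.  49. -43.]
[ 42.  60. -32. 102. -22.  30.  28.]
[  9.  63.  33. 103. -76.  70.  76.]
[ 40.  59. -27. 102. -29.  31.  35.]
45 low 11
[ 58.  77. -68. 100.  34.  38. 158.]
[ 58.  77. -68. 100.  34.  38. 158.]
[ 58.  77. -68. 100.  34.  38. 158.]
[  25.   60.    5.  101.  -64.   56. -111.]
[ 61.  87. -86.  99.  55.  52. 140.]
[ 59.  79. -72. 100.  40.  41. 153.]
45 up 7
[ 60.  82. -78. 100.  46.  45. -33.]
[ 27.  60.   2. 101. -63.  53.  68.]
[ 36.  60. -15. 101. -50.  42.  56.]
[ 38.  61. -20. 101. -45.  39.  52.]
[ 61.  87. -86.  99.  55.  52. -40.]
[ 59.  79. -72. 100.  40.  41. -27.]
```

```bash
python3 -m jog '[{"dp":[1,-4,-0.6],"spin":0.15},{"dp":[3,-8,-1.2],"spin":0.3},{"dp":[6,-12,-2],"spin":0.45},{"dp":[9,-16,-3],"spin":0.6},{"dp":[11.5,-20,-4],"spin":0.75},{"dp":[14,-24,-5],"spin":0.9},{"dp":[14,-24,-5],"spin":1.05},{"dp":[14,-24,-5],"spin":1.2},{"dp":[14,-24,-5],"spin":1.35},{"dp":[14,-24,-5],"spin":1.5},{"dp":[14,-24,-5],"spin":1.65},{"dp":[14,-24,-5],"spin":1.8}]'; python3 -c "
from h import *
from ik import *
s=st()
R,p=pose(10,38.4,'low',back=150);print(p)
Q,_=pose(10,38.4,'up');v=Ro.from_matrix(s['ee_rot'].T@Q).as_rotvec();print('spin to up',v)
dps(p)"
```

```text
time: 7.75
tcp_pos: [422.3, -150.1, 500.3]
ee_rot: [[-0.512, 0.847, 0.143], [0.727, 0.34, 0.597], [0.457, 0.409, -0.79]]
contact_force: [0.4, -0.8, 0.4]
grip_width: 85.6
t 7.75 q [ 11.2  32.4  56.4  74.6 -51.7 115.4  88.1] tcp [ 422.3 -150.1  500.3] F [ 0.4 -0.8  0.4] w 85.6
[[-0.512, 0.847, 0.143], [0.727, 0.34, 0.597], [0.457, 0.409, -0.79]]
[ 468.42028475 -155.11312793  197.89895095]
spin to up [-0.01962288  0.00324432  0.75208213]
[ 468.42028475 -155.11312793  197.89895095] -> [-16.54  -8.64  24.24]
```

```bash
python3 -m jog '[{"dp":[-2.5,-1.5,4],"spin":0.15},{"dp":[-5,-3,8],"spin":0.3},{"dp":[-8,-4.5,11],"spin":0.45},{"dp":[-11,-6,14],"spin":0.6},{"dp":[-14,-7.5,17],"spin":0.75},{"dp":[-16.5,-8.6,19],"spin":0.9},{"dp":[-16.5,-8.6,19],"spin":1.05},{"dp":[-16.5,-8.6,19],"spin":1.2},{"dp":[-16.5,-8.6,19],"spin":1.35},{"dp":[-16.5,-8.6,19],"spin":1.5},{"dp":[-16.5,-8.6,19],"spin":1.65},{"dp":[-16.5,-8.6,19],"spin":1.8}]'; python3 -c "
from h import *
from ik import *
s=st()
Q,p=pose(10,38.4,'low',back=200);v=Ro.from_matrix(s['ee_rot'].T@Q).as_rotvec();print('spin',v)
dps(p)"
```

```text
time: 8.95
tcp_pos: [461.5, -185.8, 240.1]
ee_rot: [[0.941, 0.307, 0.143], [0.166, -0.786, 0.596], [0.295, -0.537, -0.791]]
contact_force: [0.8, 0.4, 0.0]
grip_width: 85.3
t 8.95 q [ 10.1  61.9  71.1  94.  -67.4 108.8  19.9] tcp [ 461.5 -185.8  240.1] F [0.8 0.4 0. ] w 85.3
[[0.941, 0.307, 0.143], [0.166, -0.786, 0.596], [0.295, -0.537, -0.791]]
spin [0.02166382 0.01029714 2.09427914]
[ 460.38204098 -185.11226208  237.08362381] -> [-0.18  0.08  0.27]
```

```bash
python3 -m jog '[{"dp":[0,0,0],"spin":0.3},{"dp":[0,0,0],"spin":0.6},{"dp":[0,0,0],"spin":0.9},{"dp":[0,0,0],"spin":1.2},{"dp":[0,0,0],"spin":1.5},{"dp":[0,0,0],"spin":1.8},{"dp":[0,0,0],"spin":2.09},{"dp":[0,0,0],"spin":2.09},{"dp":[0,0,0],"spin":2.09},{"dp":[0,0,0],"spin":2.09},{"dp":[0,0,0],"spin":2.09},{"dp":[0,0,0],"spin":2.09}]'>/dev/null; python3 -m jog '[{"dp":[0,0,0],"spin":0.15},{"dp":[0,0,0],"spin":0.29},{"dp":[0,0,0],"spin":0.29}]'; python3 -c "
from h import *
from ik import *
s=st()
Q,p=pose(10,38.4,'low',back=200);v=Ro.from_matrix(s['ee_rot'].T@Q).as_rotvec();print('spin',v)
dps(p)
w=camera_params('wrist');im=grab_frame('wrist')
print(find_in('wrist','knob'),proj(w,[knob(10,95),knob(10,126),knob(10,50),knob(22,95)]))
cv2.imwrite('pics/w1.png',im[:,:,::-1]);cv2.imwrite('pics/s1.png',grab_frame('scene')[:,:,::-1])"
```

```text
time: 10.45
tcp_pos: [462.1, -185.5, 241.0]
ee_rot: [[-0.202, -0.969, 0.143], [-0.766, 0.247, 0.594], [-0.611, 0.011, -0.792]]
contact_force: [-0.5, -0.4, 0.3]
grip_width: 85.3
t 10.45 q [  9.2  65.4  77.9  93.9 -69.5 114.8 -97.2] tcp [ 462.1 -185.5  241. ] F [-0.5 -0.4  0.3] w 85.3
[[-0.202, -0.969, 0.143], [-0.766, 0.247, 0.594], [-0.611, 0.011, -0.792]]
spin [ 0.01594726 -0.01346534  0.00301438]
[ 460.38204098 -185.11226208  237.08362381] -> [0.24 0.17 0.31]
[{'xy': [256.4, 161.2], 'conf': 0.67}, {'xy': [211.1, 166.8], 'conf': 0.67}] [[258.79604622 167.13963134]
 [259.08011652 189.98942713]
 [258.43464168 138.0692917 ]
 [290.63516278 173.01971822]]
```

View pics/w1.png

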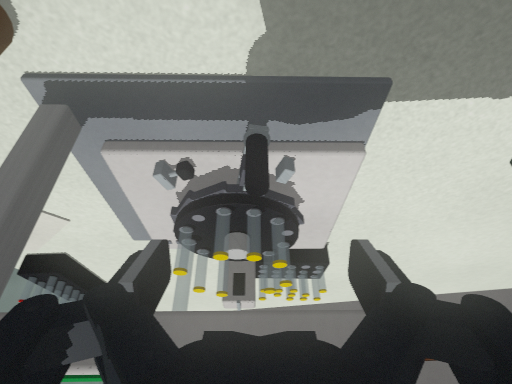

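View pics/s1.png

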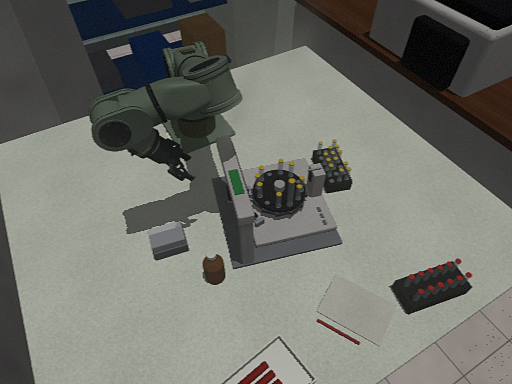

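```bash
python3 -m jog '[{"dp":[0,0,4],"spin":0},{"dp":[0.1,0.1,8],"spin":0},{"dp":[0.2,0.2,12],"spin":0},{"dp":[0.2,0.2,12],"spin":0}]'; python3 -c "
from h import *
from ik import *
s=st()
Q,p=pose(9.5,38.4,'low',back=0);v=Ro.from_matrix(s['ee_rot'].T@Q).as_rotvec();print('spin',v)
dps(p)
w=camera_params('wrist');im=grab_frame('wrist')
print(find_in('wrist','knob'),proj(w,[knob(10,95),knob(10,126),knob(10,50),knob(9,126)]))
cv2.imwrite('pics/w2.png',im[:,:,::-1])"
```

```text
time: 11.0
tcp_pos: [476.6, -112.3, 141.8]
ee_rot: [[-0.192, -0.972, 0.138], [-0.767, 0.237, 0.597], [-0.612, 0.009, -0.79]]
contact_force: [0.5, -0.6, 0.6]
grip_width: 85.2
t 11.0 q [  1.6  73.3  73.9 105.3 -77.8 108.4 -91.6] tcp [ 476.6 -112.3  141.8] F [ 0.5 -0.6  0.6] w 85.2
[[-0.192, -0.972, 0.138], [-0.767, 0.237, 0.597], [-0.612, 0.009, -0.79]]
spin [ 0.02079841 -0.01109301  0.0127336 ]
[493.96151949 -65.77335259  80.34493235] -> [-0.14 -0.64  7.87]
[] [[253.84079023 206.74007422]
 [253.73766283 247.02519677]
 [253.96300218 158.99986739]
 [248.97589937 246.67430124]]
```

View pics/w2.png

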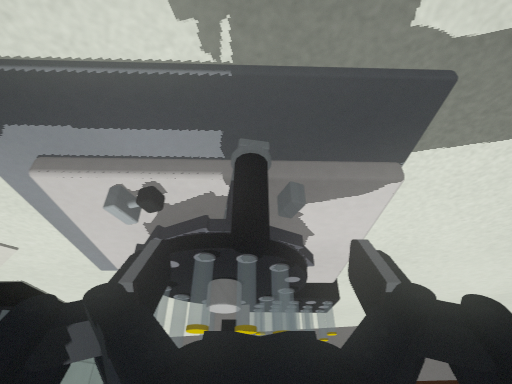

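Run:
```python
from h import *
from ik import *
s=state();R=s['ee_rot'];q=s['qpos'].copy()
zz=R[:,2]
for th in [9,16,22,16,9,2,-5,-12,-18,-22]:
    p=knob(th)+zz*18.7
    for k in range(6):
        f=ikr(R,p,q,m=1.5);q=f.x
    print(th,q.round(0),np.abs(f.fun[:6]).max().round(2))
```

```text
9 [  1.  70.  54. 109. -82.  88. -94.] 0.0
16 [  0.  69.  53. 113. -82.  87. -91.] 0.0
22 [  1.  68.  50. 117. -82.  83. -88.] 0.0
16 [  1.  68.  50. 113. -81.  84. -91.] 0.0
9 [  2.  68.  50. 108. -81.  85. -95.] 0.0
2 [  2.  69.  50. 104. -81.  86. -99.] 0.0
-5 [   2.   69.   50.  100.  -81.   86. -103.] 0.0
-12 [   2.   70.   50.   95.  -81.   87. -107.] 0.0
-18 [   2.   71.   50.   91.  -82.   87. -110.] 0.0
-22 [   2.   71.   50.   89.  -82.   88. -113.] 0.0
```

```bash
python3 -m jog '[{"dp":[0,-0.4,2],"spin":0},{"dp":[-0.1,-0.7,5],"spin":0},{"dp":[-0.1,-0.7,7.5],"spin":0},{"dp":[-0.1,-0.7,7.8],"spin":0},{"dp":[-0.1,-0.7,7.8],"spin":0}]' 0.5; python3 -c "
from h import *
from ik import *
s=st()
Q,p=pose(9.2,38.4,'low',back=0);v=Ro.from_matrix(s['ee_rot'].T@Q).as_rotvec();print('spin',v)
dps(p)
im=grab_frame('wrist')
cv2.imwrite('pics/w3.png',im[:,:,::-1]);cv2.imwrite('pics/s3.png',grab_frame('scene')[:,:,::-1])"
```

```text
time: 11.6
tcp_pos: [495.2, -70.9, 84.9]
ee_rot: [[-0.191, -0.971, 0.144], [-0.768, 0.239, 0.594], [-0.611, 0.003, -0.792]]
contact_force: [0.4, 0.2, 0.1]
grip_width: 42.8
t 11.6 q [ -1.1  73.3  61.6 107.8 -83.2  96.2 -93.4] tcp [495.2 -70.9  84.9] F [0.4 0.2 0.1] w 42.8
[[-0.191, -0.971, 0.144], [-0.768, 0.239, 0.594], [-0.611, 0.003, -0.792]]
spin [ 0.01489675 -0.01312144  0.01417763]
[494.82015708 -66.16194474  80.34493235] -> [-0.08  0.15  0.64]
```

View pics/w3.png

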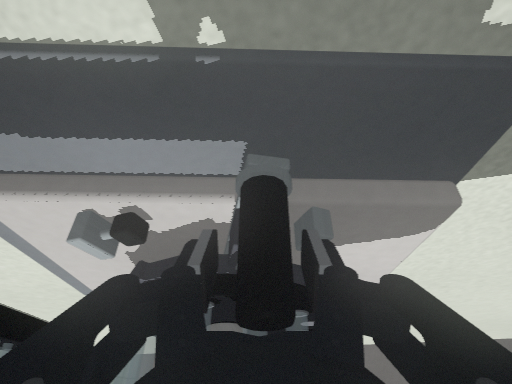

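View pics/s3.png

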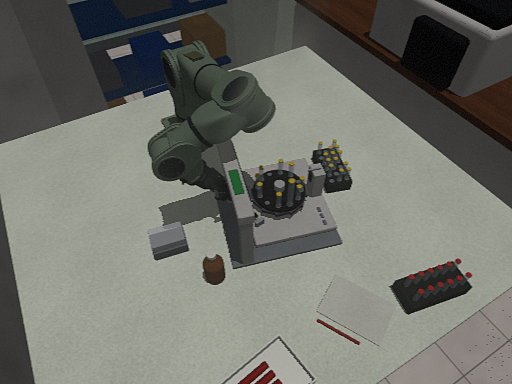

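```bash
cat >> h.py <<'E'
def arc(ths,off,d=14.):
    from ik import knob
    s=state();R=s['ee_rot']
    for th in ths:
        p=knob(th)+R[:,2]*d+R[:,1]*off
        print(th,(R.T@(p-s['tcp_pos'])/10).round(2).tolist())
E
python3 -c "
from h import *
arc([9,12,15,18,20,21,22,23],4)"
```

```text
9 [-0.1, 0.51, 0.18]
12 [-0.24, 1.43, 0.3]
15 [-0.43, 2.34, 0.44]
18 [-0.65, 3.24, 0.62]
20 [-0.82, 3.83, 0.75]
21 [-0.92, 4.12, 0.83]
22 [-1.01, 4.41, 0.9]
23 [-1.11, 4.7, 0.98]
```

```bash
python3 -m jog '[{"dp":[-0.1,0.3,0.2],"spin":0},{"dp":[-0.1,0.5,0.2],"spin":0},{"dp":[-0.2,1,0.2],"spin":0},{"dp":[-0.25,1.5,0.3],"spin":0},{"dp":[-0.35,2,0.4],"spin":0},{"dp":[-0.5,2.5,0.5],"spin":0},{"dp":[-0.6,3,0.6],"spin":0},{"dp":[-0.75,3.5,0.7],"spin":0},{"dp":[-0.75,3.5,0.7],"spin":0}]' 0.6; python3 -c "
from h import *
s=st();print('Fy',s['contact_force']@s['ee_rot']);arc([18,20,22,23],4)
"
```

```text
time: 12.6
tcp_pos: [463.0, -52.6, 83.9]
ee_rot: [[-0.193, -0.971, 0.143], [-0.768, 0.24, 0.593], [-0.61, 0.004, -0.792]]
contact_force: [-0.1, -0.2, 0.1]
grip_width: 34.0
t 12.6 q [ -2.   72.8  61.4 115.3 -82.7  94.9 -87.1] tcp [463.  -52.6  83.9] F [-0.1 -0.2  0.1] w 34.0
[[-0.193, -0.971, 0.143], [-0.768, 0.24, 0.593], [-0.61, 0.004, -0.792]]
Fy [ 0.13540322  0.00225963 -0.1935641 ]
18 [0.12, -0.31, -0.1]
20 [-0.05, 0.28, 0.04]
22 [-0.23, 0.86, 0.18]
23 [-0.33, 1.15, 0.26]
```

```bash
python3 -m jog '[{"dp":[-0.1,0.3,0.05],"spin":0},{"dp":[-0.15,0.6,0.1],"spin":0},{"dp":[-0.15,0.6,0.1],"spin":0}]'; python3 -c "
from h import *
s=st();print('Fy',s['contact_force']@s['ee_rot']);arc([20,22,23],4)
cv2.imwrite('pics/w4.png',grab_frame('wrist')[:,:,::-1])"; python3 -m jog '[{"dp":[-0.1,0.3,0.05],"spin":0},{"dp":[-0.1,0.3,0.1],"spin":0}]';python3 -c "
from h import *
s=st();print('Fy',s['contact_force']@s['ee_rot']);arc([20,22,23],4)"
```

```text
time: 12.9
tcp_pos: [457.3, -49.2, 84.1]
ee_rot: [[-0.193, -0.971, 0.143], [-0.768, 0.24, 0.593], [-0.61, 0.005, -0.792]]
contact_force: [-1.2, -0.6, 0.3]
grip_width: 34.2
t 12.9 q [ -2.1  72.7  61.4 116.6 -82.6  94.7 -86. ] tcp [457.3 -49.2  84.1] F [-1.2 -0.6  0.3] w 34.2
[[-0.193, -0.971, 0.143], [-0.768, 0.24, 0.593], [-0.61, 0.005, -0.792]]
Fy [ 0.52016911  1.05207227 -0.7707197 ]
20 [0.12, -0.36, -0.07]
22 [-0.07, 0.22, 0.07]
23 [-0.17, 0.51, 0.15]
time: 13.15
tcp_pos: [455.4, -47.8, 84.0]
ee_rot: [[-0.192, -0.971, 0.145], [-0.769, 0.241, 0.592], [-0.609, 0.002, -0.793]]
contact_force: [5.9, -4.8, 2.4]
grip_width: 34.0
t 13.15 q [ -2.2  72.6  61.3 117.2 -82.7  94.4 -85.5] tcp [455.4 -47.8  84. ] F [ 5.9 -4.8  2.4] w 34.0
[[-0.192, -0.971, 0.145], [-0.769, 0.241, 0.592], [-0.609, 0.002, -0.793]]
Fy [ 1.08116709 -6.88365535 -3.85768823]
20 [0.18, -0.58, -0.13]
22 [-0.0, 0.0, 0.01]
23 [-0.1, 0.29, 0.09]
```

View pics/w4.png

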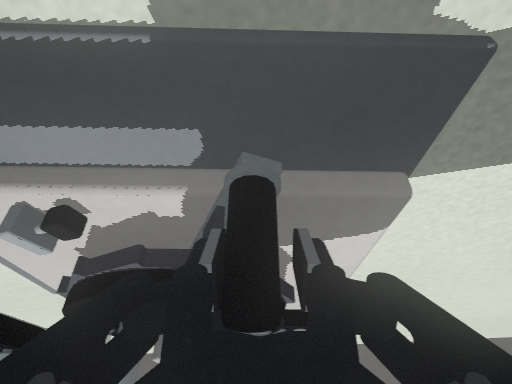

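```bash
python3 -m jog '[{"dp":[0,0.2,0],"spin":0},{"dp":[0,0.2,0],"spin":0}]';python3 -c "
from h import *
s=st();print('Fy',s['contact_force']@s['ee_rot']);arc([22,20,15,10,5,0,-5,-10,-14,-16,-18],-4)
from h import *
im=grab_frame('top');cv2.imwrite('pics/t4.png',cv2.resize(im[150:270,170:310,::-1],None,fx=5,fy=5,interpolation=cv2.INTER_CUBIC))"
```

```text
time: 13.35
tcp_pos: [455.1, -47.8, 84.0]
ee_rot: [[-0.19, -0.97, 0.149], [-0.77, 0.241, 0.591], [-0.609, -0.003, -0.793]]
contact_force: [23.2, -1.0, -6.3]
grip_width: 34.3
t 13.35 q [ -2.1  72.5  61.1 117.5 -82.9  94.2 -85. ] tcp [455.1 -47.8  84. ] F [23.2 -1.  -6.3] w 34.3
[[-0.19, -0.97, 0.149], [-0.77, 0.241, 0.591], [-0.609, -0.003, -0.793]]
Fy [  0.17844362 -22.7509779    7.83261362]
22 [-0.01, -0.83, 0.03]
20 [0.18, -1.42, -0.12]
15 [0.58, -2.9, -0.42]
10 [0.87, -4.43, -0.64]
5 [1.06, -5.98, -0.78]
0 [1.14, -7.55, -0.83]
-5 [1.11, -9.12, -0.81]
-10 [0.97, -10.68, -0.69]
-14 [0.78, -11.91, -0.55]
-16 [0.66, -12.52, -0.45]
-18 [0.53, -13.13, -0.35]
```

View pics/t4.png

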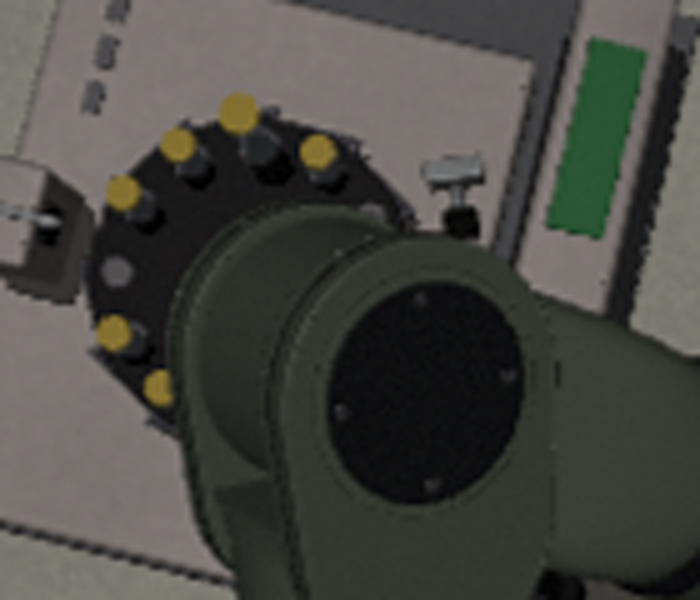

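```bash
python3 -m jog '[{"dp":[0,-0.5,0],"spin":0},{"dp":[0,-0.9,0],"spin":0},{"dp":[0.2,-1.4,-0.1],"spin":0},{"dp":[0.3,-2,-0.2],"spin":0},{"dp":[0.5,-2.6,-0.35],"spin":0},{"dp":[0.65,-3.2,-0.45],"spin":0},{"dp":[0.75,-3.8,-0.55],"spin":0},{"dp":[0.87,-4.4,-0.65],"spin":0},{"dp":[0.95,-5,-0.7],"spin":0},{"dp":[1,-5.6,-0.75],"spin":0},{"dp":[1.1,-6.2,-0.8],"spin":0},{"dp":[1.1,-6.8,-0.8],"spin":0}]';python3 -c "
from h import *
s=st();print('Fy',s['contact_force']@s['ee_rot']);arc([0,-5,-10,-14,-16,-18,-20,-22],-4)
im=grab_frame('top');cv2.imwrite('pics/t5.png',cv2.resize(im[150:270,170:310,::-1],None,fx=5,fy=5,interpolation=cv2.INTER_CUBIC))"
```

```text
time: 14.6
tcp_pos: [518.3, -77.6, 83.8]
ee_rot: [[-0.19, -0.97, 0.149], [-0.77, 0.241, 0.591], [-0.609, -0.002, -0.793]]
contact_force: [-1.4, -0.9, 0.3]
grip_width: 33.9
t 14.6 q [ 1.000e-01  7.160e+01  5.730e+01  1.033e+02 -8.290e+01  9.220e+01
 -9.820e+01] tcp [518.3 -77.6  83.8] F [-1.4 -0.9  0.3] w 33.9
[[-0.19, -0.97, 0.149], [-0.77, 0.241, 0.591], [-0.609, -0.002, -0.793]]
Fy [ 0.76903057  1.10068852 -0.91483638]
0 [0.03, -0.7, -0.03]
-5 [0.0, -2.27, -0.0]
-10 [-0.14, -3.83, 0.11]
-14 [-0.32, -5.07, 0.25]
-16 [-0.44, -5.67, 0.35]
-18 [-0.58, -6.28, 0.45]
-20 [-0.73, -6.88, 0.57]
-22 [-0.9, -7.47, 0.7]
```

View pics/t5.png

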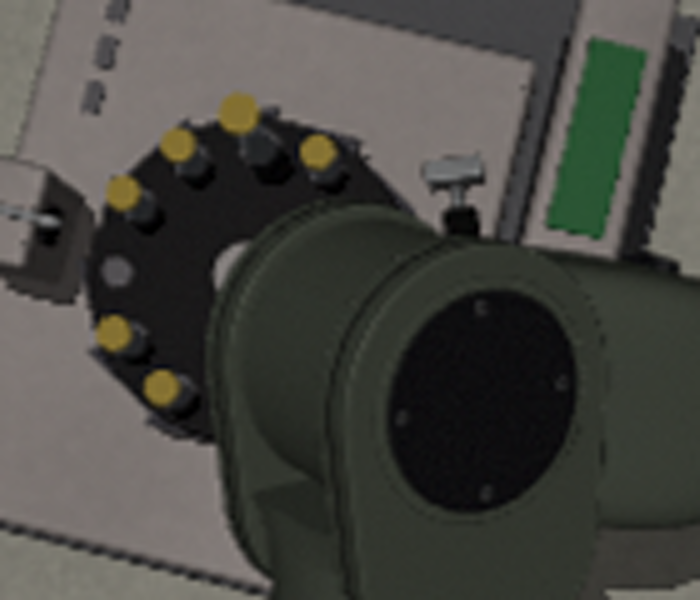

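```bash
python3 -m jog '[{"dp":[0,-0.5,0],"spin":0},{"dp":[0,-1,0],"spin":0},{"dp":[0,-1.5,0],"spin":0},{"dp":[0,-2,0],"spin":0},{"dp":[0,-2.5,0],"spin":0},{"dp":[-0.1,-3,0.05],"spin":0},{"dp":[-0.1,-3.5,0.1],"spin":0},{"dp":[-0.2,-4,0.15],"spin":0},{"dp":[-0.25,-4.4,0.2],"spin":0},{"dp":[-0.3,-4.8,0.25],"spin":0},{"dp":[-0.3,-4.8,0.25],"spin":0}]';python3 -c "
from h import *
s=st();print('Fy',s['contact_force']@s['ee_rot']);arc([-14,-16,-18,-20,-22],-4)
im=grab_frame('top');cv2.imwrite('pics/t6.png',cv2.resize(im[150:270,170:310,::-1],None,fx=5,fy=5,interpolation=cv2.INTER_CUBIC));cv2.imwrite('pics/w6.png',grab_frame('wrist')[:,:,::-1])"
```

```text
time: 15.75
tcp_pos: [567.0, -85.5, 83.9]
ee_rot: [[-0.189, -0.971, 0.15], [-0.77, 0.241, 0.591], [-0.609, -0.004, -0.793]]
contact_force: [0.3, 0.1, -0.2]
grip_width: 34.2
t 15.75 q [   1.2   71.5   54.2   93.3  -83.    90.5 -107.7] tcp [567.  -85.5  83.9] F [ 0.3  0.1 -0.2] w 34.2
[[-0.189, -0.971, 0.15], [-0.77, 0.241, 0.591], [-0.609, -0.004, -0.793]]
Fy [-0.01606647 -0.24092619  0.305858  ]
-14 [0.01, -0.15, -0.0]
-16 [-0.11, -0.76, 0.09]
-18 [-0.25, -1.36, 0.2]
-20 [-0.4, -1.96, 0.32]
-22 [-0.57, -2.55, 0.45]
```

View pics/t6.png

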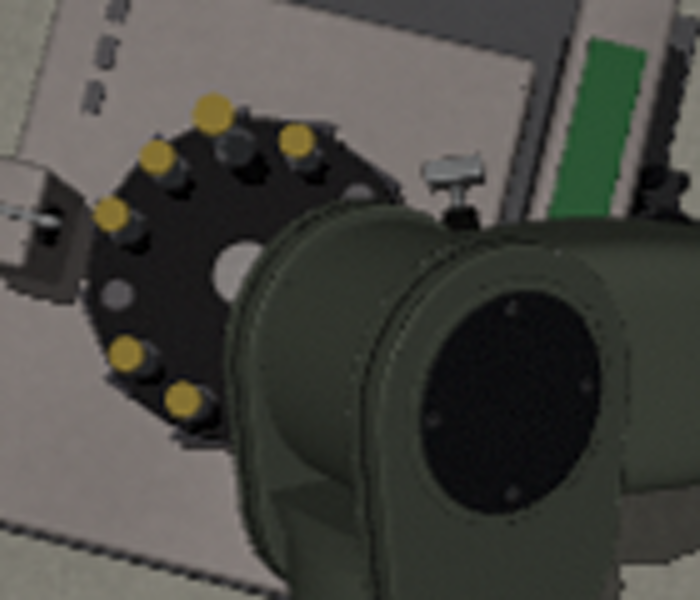

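View pics/w6.png

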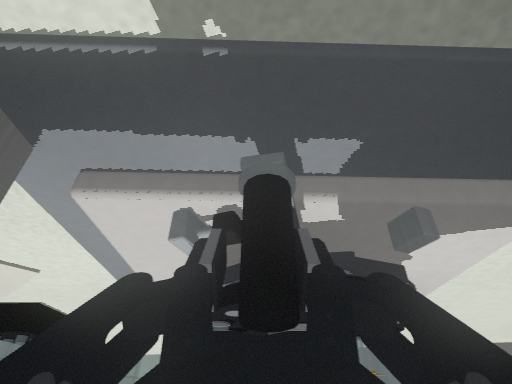

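```bash
cat >> h.py <<'E'
def car(save=None):
    im=grab_frame('top');T=camera_params('top');b=im[:,:,::-1]
    if save: cv2.imwrite(save,cv2.resize(b[150:270,170:310],None,fx=5,fy=5,interpolation=cv2.INTER_CUBIC))
    hsv=cv2.cvtColor(im,cv2.COLOR_RGB2HSV);m=cv2.inRange(hsv,(18,120,60),(35,255,255));m[:,:172]=0;m[:,262:]=0;m[:150]=0;m[262:]=0
    n,l,stt,c=cv2.connectedComponentsWithStats(m)
    a=np.array([565.6,86.8]);out=[]
    for i in range(1,n):
        if stt[i,4]<20: continue
        for z,k in((155,'s'),(215,'T')):
            w=unproj(T,c[i],z)[:2]-a;r=np.hypot(*w)
            if abs(r-80)<2.5: out.append((k,stt[i,4],round(r,1),round(np.degrees(np.arctan2(w[1],w[0])),1)))
    for o in out: print(o,'rem',round(75-o[3],1) if o[0]=='T' else round((75-o[3])%30,1))
def fy():
    s=state();print('Ftool',(s['contact_force']@s['ee_rot']).round(1))
E
python3 -c "
from h import *
car()"
python3 -m jog '[{"dp":[0,-0.3,0],"spin":0},{"dp":[0,-0.6,0.05],"spin":0}]'>/dev/null; python3 -c "
from h import *
fy();arc([-18,-20],-4);car()"
```

```text
('T', np.int32(52), np.float64(80.8), np.float64(6.2)) rem 68.8
('s', np.int32(39), np.float64(80.9), np.float64(-23.3)) rem 8.3
('s', np.int32(40), np.float64(82.1), np.float64(35.6)) rem 9.4
('s', np.int32(39), np.float64(81.6), np.float64(64.7)) rem 10.3
('s', np.int32(41), np.float64(80.2), np.float64(123.3)) rem 11.7
('s', np.int32(42), np.float64(79.4), np.float64(153.4)) rem 11.6
('T', np.int32(42), np.float64(78.2), np.float64(158.8)) rem -83.8
Ftool [-2.2  4.5 -0.3]
-18 [-0.22, -0.8, 0.14]
-20 [-0.37, -1.4, 0.26]
('T', np.int32(49), np.float64(81.1), np.float64(7.8)) rem 67.2
('s', np.int32(38), np.float64(80.4), np.float64(-21.6)) rem 6.6
('s', np.int32(33), np.float64(81.9), np.float64(37.1)) rem 7.9
('s', np.int32(38), np.float64(82.4), np.float64(66.4)) rem 8.6
('s', np.int32(42), np.float64(80.6), np.float64(124.9)) rem 10.1
('s', np.int32(43), np.float64(79.8), np.float64(155.5)) rem 9.5
('T', np.int32(43), np.float64(78.9), np.float64(160.8)) rem -85.8
```

```bash
python3 -m jog '[{"dp":[-0.1,-0.4,0.05],"spin":0},{"dp":[-0.2,-0.8,0.15],"spin":0},{"dp":[-0.3,-1.2,0.2],"spin":0}]'>/dev/null; python3 -c "
from h import *
fy();arc([-20,-22],-4);car()"
```

```text
Ftool [2.8 4.5 0.8]
-20 [-0.09, -0.14, 0.05]
-22 [-0.26, -0.73, 0.18]
('T', np.int32(51), np.float64(80.9), np.float64(11.7)) rem 63.3
('s', np.int32(39), np.float64(80.8), np.float64(-17.4)) rem 2.4
('s', np.int32(40), np.float64(81.4), np.float64(41.3)) rem 3.7
('s', np.int32(40), np.float64(82.0), np.float64(70.5)) rem 4.5
('s', np.int32(43), np.float64(80.2), np.float64(129.4)) rem 5.6
('s', np.int32(46), np.float64(79.3), np.float64(159.2)) rem 5.8
('T', np.int32(46), np.float64(78.9), np.float64(164.4)) rem -89.4
```

```bash
python3 -m jog '[{"dp":[-0.1,-0.2,0.05],"spin":0},{"dp":[-0.15,-0.4,0.1],"spin":0},{"dp":[-0.15,-0.4,0.1],"spin":0}]'>/dev/null; python3 -c "
from h import *
fy();arc([-20,-22],-4);car()"; python3 -m jog '[{"dp":[-0.1,-0.2,0.05],"spin":0},{"dp":[-0.1,-0.2,0.05],"spin":0}]'>/dev/null; python3 -c "
from h import *
fy();arc([-22],-4)"
```

```text
Ftool [-0.7  1.5  0.1]
-20 [0.11, 0.33, -0.07]
-22 [-0.06, -0.26, 0.06]
('T', np.int32(50), np.float64(81.0), np.float64(13.6)) rem 61.4
('s', np.int32(40), np.float64(81.0), np.float64(-15.5)) rem 0.5
('s', np.int32(35), np.float64(81.7), np.float64(42.8)) rem 2.2
('s', np.int32(40), np.float64(82.1), np.float64(72.4)) rem 2.6
('s', np.int32(43), np.float64(80.2), np.float64(130.7)) rem 4.3
('s', np.int32(44), np.float64(79.7), np.float64(160.8)) rem 4.2
('T', np.int32(44), np.float64(79.4), np.float64(165.9)) rem -90.9
Ftool [ 1.2  2.6 -0.1]
-22 [0.05, -0.05, 0.01]
```

```bash
python3 -m jog '[{"dp":[-0.1,-0.2,0.05],"spin":0},{"dp":[-0.1,-0.2,0.05],"spin":0}]'>/dev/null; python3 -c "
from h import *
fy();arc([-22],-4)";python3 -m jog '[{"dp":[-0.05,-0.2,0.05],"spin":0},{"dp":[-0.05,-0.2,0.05],"spin":0}]'>/dev/null; python3 -c "
from h import *
fy();arc([-22],-4);car('pics/t7.png')"
```

```text
Ftool [ 2.4  4.9 -1.6]
-22 [0.13, 0.12, -0.04]
Ftool [ 2.2  9.8 -4.5]
-22 [0.16, 0.28, -0.07]
('T', np.int32(51), np.float64(81.5), np.float64(15.4)) rem 59.6
('s', np.int32(38), np.float64(80.9), np.float64(-14.1)) rem 29.1
('s', np.int32(37), np.float64(81.7), np.float64(44.5)) rem 0.5
('s', np.int32(38), np.float64(82.2), np.float64(74.2)) rem 0.8
('s', np.int32(45), np.float64(80.7), np.float64(132.9)) rem 2.1
('s', np.int32(43), np.float64(79.4), np.float64(162.8)) rem 2.2
('T', np.int32(43), np.float64(79.3), np.float64(167.8)) rem -92.8
```

View pics/t7.png

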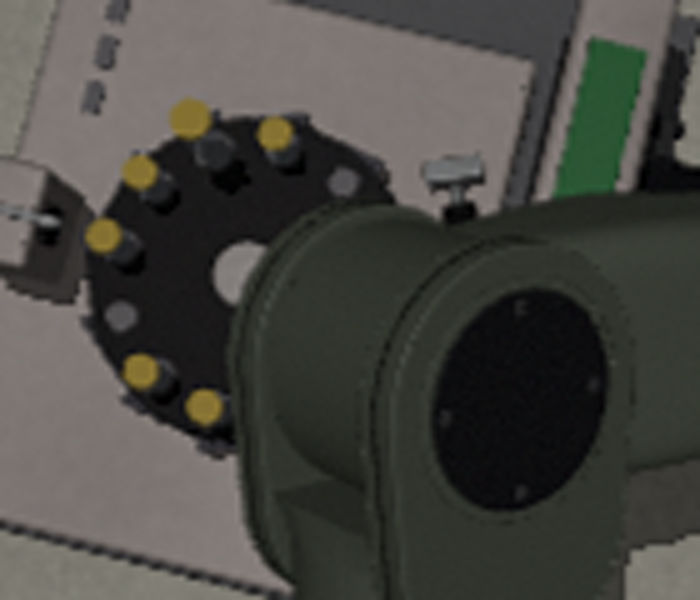

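```bash
python3 -c "
from h import *
arc([-22,-18,-14,-10,-5,0,5,10,14,18,20,22],4)
"
```

```text
-22 [0.16, 1.08, -0.07]
-18 [0.48, 2.26, -0.32]
-14 [0.73, 3.48, -0.52]
-10 [0.92, 4.71, -0.67]
-5 [1.06, 6.27, -0.78]
0 [1.09, 7.84, -0.8]
5 [1.0, 9.41, -0.74]
10 [0.82, 10.96, -0.6]
14 [0.59, 12.19, -0.43]
18 [0.29, 13.39, -0.21]
20 [0.12, 13.98, -0.08]
22 [-0.07, 14.56, 0.07]
```

```bash
python3 -m jog '[{"dp":[0.1,0.5,-0.05],"spin":0},{"dp":[0.2,1.1,-0.1],"spin":0},{"dp":[0.3,1.8,-0.2],"spin":0},{"dp":[0.5,2.6,-0.4],"spin":0},{"dp":[0.7,3.4,-0.5],"spin":0},{"dp":[0.8,4.2,-0.6],"spin":0},{"dp":[0.95,5,-0.7],"spin":0},{"dp":[1,5.8,-0.75],"spin":0},{"dp":[1.05,6.6,-0.8],"spin":0},{"dp":[1.1,7.4,-0.8],"spin":0},{"dp":[1.05,8.2,-0.8],"spin":0},{"dp":[1,9,-0.75],"spin":0}]' >/dev/null;python3 -c "
from h import *
st();fy();arc([5,10,14,18,20,22,23],4);car()
"
```

```text
t 18.7 q [  1.4  69.1  52.8 105.9 -81.3  87.4 -96.7] tcp [505.6 -73.9  84. ] F [ 2.2 -1.6  0.4] w 34.5
[[-0.189, -0.971, 0.148], [-0.77, 0.24, 0.591], [-0.61, -0.002, -0.793]]
Ftool [ 0.5 -2.5 -0.9]
5 [0.01, 0.34, 0.01]
10 [-0.18, 1.9, 0.15]
14 [-0.4, 3.12, 0.32]
18 [-0.7, 4.32, 0.54]
20 [-0.87, 4.91, 0.67]
22 [-1.06, 5.49, 0.82]
23 [-1.16, 5.78, 0.89]
('T', np.int32(51), np.float64(81.5), np.float64(15.4)) rem 59.6
('s', np.int32(38), np.float64(80.9), np.float64(-14.1)) rem 29.1
('s', np.int32(37), np.float64(81.7), np.float64(44.5)) rem 0.5
('s', np.int32(38), np.float64(82.2), np.float64(74.2)) rem 0.8
('s', np.int32(44), np.float64(80.5), np.float64(133.0)) rem 2.0
('s', np.int32(43), np.float64(79.4), np.float64(162.8)) rem 2.2
('T', np.int32(43), np.float64(79.3), np.float64(167.8)) rem -92.8
```

```bash
python3 -m jog '[{"dp":[0,0.7,0.05],"spin":0},{"dp":[-0.1,1.4,0.1],"spin":0},{"dp":[-0.25,2.1,0.2],"spin":0},{"dp":[-0.35,2.8,0.25],"spin":0},{"dp":[-0.5,3.5,0.4],"spin":0},{"dp":[-0.7,4.2,0.5],"spin":0},{"dp":[-0.8,4.7,0.6],"spin":0},{"dp":[-0.95,5.2,0.75],"spin":0},{"dp":[-1.05,5.5,0.8],"spin":0},{"dp":[-1.05,5.6,0.8],"spin":0}]' >/dev/null;python3 -c "
from h import *
st();fy();arc([22,20,15,10,5,0,-5,-10,-14,-16,-18,-20],-4);car()
"
```

```text
t 19.75 q [  0.6  67.7  52.  117.6 -82.   84.6 -86.6] tcp [455.1 -48.   83.9] F [25.9 -4.  -9.3] w 34.2
[[-0.188, -0.97, 0.151], [-0.771, 0.241, 0.59], [-0.609, -0.006, -0.793]]
Ftool [  3.9 -26.1   8.9]
22 [-0.03, -0.84, 0.02]
20 [0.16, -1.42, -0.12]
15 [0.56, -2.91, -0.41]
10 [0.86, -4.44, -0.63]
5 [1.05, -5.99, -0.77]
0 [1.13, -7.56, -0.82]
-5 [1.1, -9.13, -0.79]
-10 [0.97, -10.69, -0.67]
-14 [0.78, -11.92, -0.52]
-16 [0.67, -12.53, -0.43]
-18 [0.53, -13.13, -0.32]
-20 [0.38, -13.73, -0.2]
('T', np.int32(51), np.float64(81.5), np.float64(15.4)) rem 59.6
('s', np.int32(38), np.float64(80.9), np.float64(-14.1)) rem 29.1
('s', np.int32(37), np.float64(81.7), np.float64(44.5)) rem 0.5
('s', np.int32(38), np.float64(82.2), np.float64(74.2)) rem 0.8
('s', np.int32(44), np.float64(80.5), np.float64(133.0)) rem 2.0
('s', np.int32(23), np.float64(80.4), np.float64(159.8)) rem 5.2
('T', np.int32(23), np.float64(80.0), np.float64(164.9)) rem -89.9
```

Hard stop felt. Second drive stroke.

```bash
python3 -m jog '[{"dp":[0,-0.5,0],"spin":0},{"dp":[0,-0.9,0],"spin":0},{"dp":[0.2,-1.5,-0.1],"spin":0},{"dp":[0.35,-2.1,-0.25],"spin":0},{"dp":[0.5,-2.7,-0.35],"spin":0},{"dp":[0.65,-3.3,-0.45],"spin":0},{"dp":[0.75,-3.9,-0.55],"spin":0},{"dp":[0.87,-4.5,-0.65],"spin":0},{"dp":[0.95,-5.1,-0.7],"spin":0},{"dp":[1,-5.7,-0.75],"spin":0},{"dp":[1.1,-6.3,-0.8],"spin":0},{"dp":[1.1,-6.9,-0.8],"spin":0}]'>/dev/null;python3 -c "
from h import *
fy();arc([0,-5,-10,-14,-16,-18,-20,-22],-4);car()"
```

```text
Ftool [ 1.7  5.  -1.2]
0 [0.01, -0.63, -0.01]
-5 [-0.02, -2.2, 0.02]
-10 [-0.15, -3.76, 0.13]
-14 [-0.34, -4.99, 0.28]
-16 [-0.46, -5.6, 0.38]
-18 [-0.59, -6.21, 0.49]
-20 [-0.74, -6.8, 0.61]
-22 [-0.91, -7.39, 0.74]
('T', np.int32(51), np.float64(81.1), np.float64(20.0)) rem 55.0
('s', np.int32(40), np.float64(81.3), np.float64(-9.2)) rem 24.2
('s', np.int32(39), np.float64(81.7), np.float64(49.2)) rem 25.8
('s', np.int32(40), np.float64(81.9), np.float64(78.7)) rem 26.3
('s', np.int32(45), np.float64(80.0), np.float64(137.4)) rem 27.6
('s', np.int32(43), np.float64(78.6), np.float64(168.0)) rem 27.0
('T', np.int32(43), np.float64(79.2), np.float64(172.7)) rem -97.7
```

```bash
python3 -m jog '[{"dp":[0,-0.6,0],"spin":0},{"dp":[0,-1.2,0],"spin":0},{"dp":[0,-1.8,0],"spin":0},{"dp":[0,-2.4,0],"spin":0},{"dp":[-0.1,-3,0.05],"spin":0},{"dp":[-0.1,-3.5,0.1],"spin":0},{"dp":[-0.2,-4,0.15],"spin":0},{"dp":[-0.25,-4.5,0.2],"spin":0},{"dp":[-0.35,-5,0.3],"spin":0},{"dp":[-0.45,-5.5,0.35],"spin":0},{"dp":[-0.5,-5.9,0.4],"spin":0},{"dp":[-0.6,-6.3,0.5],"spin":0}]'>/dev/null;python3 -c "
from h import *
fy();arc([-18,-20,-22],-4);car()"
```

```text
Ftool [ 0.5  4.4 -3.1]
-18 [0.03, 0.2, -0.02]
-20 [-0.12, -0.4, 0.1]
-22 [-0.29, -0.99, 0.24]
('s', np.int32(40), np.float64(81.4), np.float64(11.3)) rem 3.7
('T', np.int32(48), np.float64(81.4), np.float64(40.1)) rem 34.9
('s', np.int32(41), np.float64(79.9), np.float64(-48.4)) rem 3.4
('s', np.int32(39), np.float64(81.7), np.float64(69.7)) rem 5.3
('s', np.int32(37), np.float64(81.0), np.float64(98.9)) rem 6.1
('s', np.int32(44), np.float64(79.0), np.float64(158.2)) rem 6.8
('T', np.int32(44), np.float64(78.4), np.float64(163.4)) rem -88.4
```

```bash
python3 -m jog '[{"dp":[-0.1,-0.3,0.1],"spin":0},{"dp":[-0.2,-0.6,0.15],"spin":0},{"dp":[-0.25,-0.9,0.2],"spin":0},{"dp":[-0.3,-1,0.25],"spin":0},{"dp":[-0.3,-1,0.25],"spin":0}]'>/dev/null;python3 -c "
from h import *
fy();arc([-22],-4)"; python3 -m jog '[{"dp":[-0.05,-0.2,0.05],"spin":0},{"dp":[-0.05,-0.2,0.05],"spin":0}]'>/dev/null; python3 -c "
from h import *
fy();arc([-22],-4)"; python3 -m jog '[{"dp":[-0.05,-0.2,0.05],"spin":0},{"dp":[-0.05,-0.2,0.05],"spin":0}]'>/dev/null; python3 -c "
from h import *
fy();arc([-22],-4);car()"
```

```text
Ftool [ 0.8  5.4 -1.6]
-22 [0.03, 0.06, -0.03]
Ftool [ 0.9  8.2 -3.8]
-22 [0.08, 0.23, -0.07]
Ftool [ 0.2 12.4 -6.6]
-22 [0.11, 0.37, -0.1]
('s', np.int32(37), np.float64(81.6), np.float64(15.4)) rem 29.6
('T', np.int32(49), np.float64(81.5), np.float64(44.8)) rem 30.2
('s', np.int32(43), np.float64(80.3), np.float64(-43.2)) rem 28.2
('s', np.int32(39), np.float64(81.9), np.float64(74.3)) rem 0.7
('s', np.int32(41), np.float64(81.1), np.float64(103.3)) rem 1.7
('s', np.int32(44), np.float64(79.4), np.float64(163.2)) rem 1.8
('T', np.int32(44), np.float64(79.4), np.float64(168.2)) rem -93.2
```

```bash
python3 -m jog '[{"dp":[0.1,0.5,-0.05],"spin":0},{"dp":[0.2,1.1,-0.1],"spin":0},{"dp":[0.3,1.8,-0.2],"spin":0},{"dp":[0.5,2.6,-0.4],"spin":0},{"dp":[0.7,3.4,-0.5],"spin":0},{"dp":[0.8,4.2,-0.6],"spin":0},{"dp":[0.95,5,-0.7],"spin":0},{"dp":[1,5.8,-0.75],"spin":0},{"dp":[1.05,6.6,-0.8],"spin":0},{"dp":[1.1,7.4,-0.8],"spin":0},{"dp":[1.05,8.2,-0.8],"spin":0},{"dp":[1,9,-0.75],"spin":0}]' >/dev/null;python3 -c "
from h import *
st();fy();arc([5,10,14,18,20,22],4);car()
"
```

```text
t 24.45 q [  2.3  67.9  50.1 105.8 -80.6  84.7 -97.3] tcp [506.4 -74.3  83.3] F [ 0.8 -1.2  0.1] w 34.2
[[-0.189, -0.971, 0.149], [-0.771, 0.24, 0.59], [-0.609, -0.003, -0.794]]
Ftool [ 0.7 -1.1 -0.6]
5 [-0.04, 0.44, -0.04]
10 [-0.23, 1.99, 0.1]
14 [-0.46, 3.21, 0.27]
18 [-0.76, 4.41, 0.49]
20 [-0.93, 5.0, 0.62]
22 [-1.12, 5.59, 0.77]
('s', np.int32(36), np.float64(81.7), np.float64(15.2)) rem 29.8
('T', np.int32(49), np.float64(81.5), np.float64(44.8)) rem 30.2
('s', np.int32(43), np.float64(80.3), np.float64(-43.2)) rem 28.2
('s', np.int32(39), np.float64(81.9), np.float64(74.3)) rem 0.7
('s', np.int32(40), np.float64(81.0), np.float64(103.2)) rem 1.8
('s', np.int32(44), np.float64(79.4), np.float64(163.2)) rem 1.8
('T', np.int32(44), np.float64(79.4), np.float64(168.2)) rem -93.2
```

```bash
python3 -m jog '[{"dp":[-0.05,0.7,0],"spin":0},{"dp":[-0.15,1.4,0.05],"spin":0},{"dp":[-0.25,2.1,0.1],"spin":0},{"dp":[-0.4,2.8,0.2],"spin":0},{"dp":[-0.5,3.5,0.3],"spin":0},{"dp":[-0.7,4.2,0.45],"spin":0},{"dp":[-0.85,4.8,0.55],"spin":0},{"dp":[-1,5.2,0.7],"spin":0},{"dp":[-1.1,5.5,0.75],"spin":0},{"dp":[-1.1,5.6,0.75],"spin":0}]' >/dev/null;python3 -c "
from h import *
st();fy();arc([22,10,0,-10,-16],-4);car()
"
```

```text
t 25.5 q [  1.6  66.3  49.1 117.5 -81.6  81.6 -87.4] tcp [455.3 -47.7  83.9] F [16.8 -2.3 -6.3] w 34.3
[[-0.189, -0.97, 0.151], [-0.771, 0.241, 0.59], [-0.608, -0.005, -0.794]]
Ftool [  2.5 -16.8   6.2]
22 [0.0, -0.82, 0.01]
10 [0.89, -4.42, -0.65]
0 [1.16, -7.54, -0.84]
-10 [1.0, -10.67, -0.69]
-16 [0.69, -12.51, -0.45]
('s', np.int32(36), np.float64(81.7), np.float64(15.2)) rem 29.8
('T', np.int32(49), np.float64(81.5), np.float64(44.8)) rem 30.2
('s', np.int32(43), np.float64(80.3), np.float64(-43.2)) rem 28.2
('s', np.int32(39), np.float64(81.9), np.float64(74.3)) rem 0.7
('s', np.int32(40), np.float64(80.9), np.float64(103.2)) rem 1.8
('s', np.int32(41), np.float64(79.6), np.float64(162.7)) rem 2.3
('T', np.int32(41), np.float64(79.5), np.float64(167.7)) rem -92.7
```

Hard stop felt again (17 N), carousel unmoved. Last drive stroke.

```bash
python3 -m jog '[{"dp":[0,-0.5,0],"spin":0},{"dp":[0,-0.9,0],"spin":0},{"dp":[0.2,-1.5,-0.1],"spin":0},{"dp":[0.35,-2.1,-0.25],"spin":0},{"dp":[0.5,-2.7,-0.35],"spin":0},{"dp":[0.65,-3.3,-0.45],"spin":0},{"dp":[0.75,-3.9,-0.55],"spin":0},{"dp":[0.87,-4.5,-0.65],"spin":0},{"dp":[0.95,-5.1,-0.7],"spin":0},{"dp":[1,-5.7,-0.75],"spin":0},{"dp":[1.1,-6.3,-0.8],"spin":0},{"dp":[1.1,-6.9,-0.8],"spin":0}]'>/dev/null;python3 -c "
from h import *
fy();arc([0,-22],-4)"; python3 -m jog '[{"dp":[0,-0.6,0],"spin":0},{"dp":[0,-1.2,0],"spin":0},{"dp":[0,-1.8,0],"spin":0},{"dp":[0,-2.4,0],"spin":0},{"dp":[-0.1,-3,0.05],"spin":0},{"dp":[-0.1,-3.5,0.1],"spin":0},{"dp":[-0.2,-4,0.15],"spin":0},{"dp":[-0.25,-4.5,0.2],"spin":0},{"dp":[-0.35,-5,0.3],"spin":0},{"dp":[-0.45,-5.5,0.35],"spin":0},{"dp":[-0.5,-5.9,0.4],"spin":0},{"dp":[-0.6,-6.2,0.5],"spin":0}]'>/dev/null;python3 -c "
from h import *
st();fy();arc([-18,-20,-22],-4);car()"
```

```text
Ftool [ 1.5  4.3 -2.7]
0 [0.04, -0.61, -0.03]
-22 [-0.89, -7.38, 0.72]
t 27.95 q [   2.8   69.6   48.5   90.4  -80.6   85.6 -111.4] tcp [581.6 -85.3  83.8] F [-4.8 -1.2  0.8] w 34.2
[[-0.189, -0.97, 0.15], [-0.771, 0.241, 0.59], [-0.608, -0.004, -0.794]]
Ftool [ 1.3  4.3 -2.1]
-18 [0.04, 0.05, -0.04]
-20 [-0.11, -0.55, 0.08]
-22 [-0.28, -1.14, 0.21]
('s', np.int32(39), np.float64(80.9), np.float64(-19.0)) rem 4.0
('s', np.int32(35), np.float64(81.8), np.float64(39.6)) rem 5.4
('s', np.int32(41), np.float64(80.0), np.float64(-48.7)) rem 3.7
('T', np.int32(55), np.float64(82.0), np.float64(69.5)) rem 5.5
('s', np.int32(39), np.float64(80.9), np.float64(98.4)) rem 6.6
('s', np.int32(42), np.float64(80.0), np.float64(127.7)) rem 7.3
```

```bash
python3 -m jog '[{"dp":[-0.1,-0.3,0.1],"spin":0},{"dp":[-0.2,-0.6,0.15],"spin":0},{"dp":[-0.25,-0.9,0.2],"spin":0},{"dp":[-0.3,-1.15,0.2],"spin":0},{"dp":[-0.3,-1.15,0.2],"spin":0}]'>/dev/null;python3 -c "
from h import *
fy();arc([-22],-4)"; python3 -m jog '[{"dp":[-0.05,-0.2,0.05],"spin":0},{"dp":[-0.05,-0.2,0.05],"spin":0}]'>/dev/null; python3 -c "
from h import *
fy();arc([-22],-4);car()"
```

```text
Ftool [0.5 5.4 2.9]
-22 [0.06, 0.03, -0.04]
Ftool [ 0.9  8.6 -3.1]
-22 [0.11, 0.21, -0.09]
('s', np.int32(38), np.float64(80.9), np.float64(-14.1)) rem 29.1
('s', np.int32(38), np.float64(81.5), np.float64(44.4)) rem 0.6
('s', np.int32(42), np.float64(80.6), np.float64(-43.9)) rem 28.9
('T', np.int32(56), np.float64(82.3), np.float64(73.7)) rem 1.3
('s', np.int32(38), np.float64(80.7), np.float64(102.8)) rem 2.2
('s', np.int32(43), np.float64(80.7), np.float64(132.6)) rem 2.4
```

```bash
python3 -m jog '[{"dp":[-0.05,-0.15,0.05],"spin":0},{"dp":[-0.05,-0.15,0.05],"spin":0}]'>/dev/null; python3 -c "
from h import *
st();fy();arc([-22],-4);car('pics/t9.png');fy()
im=grab_frame('scene');cv2.imwrite('pics/s9.png',cv2.resize(im[130:270,200:360,::-1],None,fx=4,fy=4,interpolation=cv2.INTER_CUBIC))"
```

```text
t 28.95 q [   2.7   70.    48.1   87.2  -80.7   85.8 -114.4] tcp [597.  -83.6  83.8] F [-11.4  -2.5   4.3] w 34.1
[[-0.189, -0.971, 0.147], [-0.77, 0.24, 0.591], [-0.609, -0.002, -0.793]]
Ftool [ 1.5 10.5 -6.6]
-22 [0.13, 0.31, -0.12]
('s', np.int32(39), np.float64(80.7), np.float64(-14.0)) rem 29.0
('s', np.int32(37), np.float64(81.7), np.float64(44.5)) rem 0.5
('s', np.int32(43), np.float64(80.3), np.float64(-43.5)) rem 28.5
('T', np.int32(57), np.float64(82.0), np.float64(73.9)) rem 1.1
('s', np.int32(38), np.float64(80.7), np.float64(102.8)) rem 2.2
('s', np.int32(43), np.float64(80.5), np.float64(133.2)) rem 1.8
Ftool [ 1.7 10.5 -6. ]
```

View pics/t9.png

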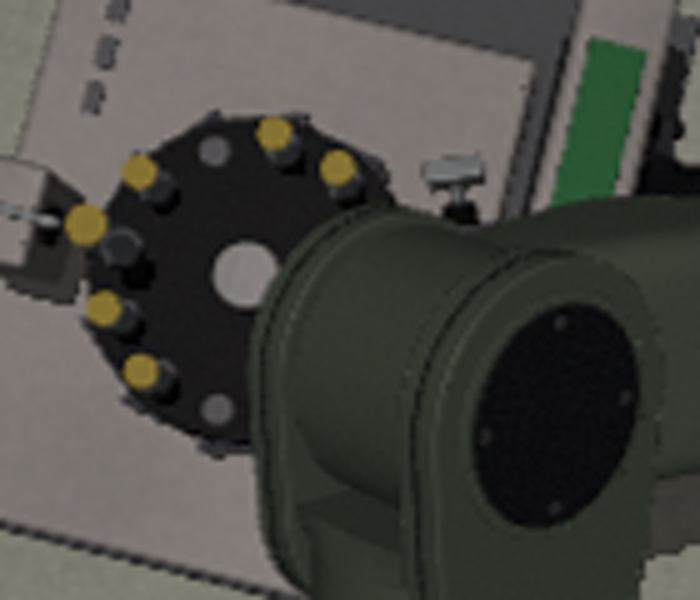

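View pics/s9.png

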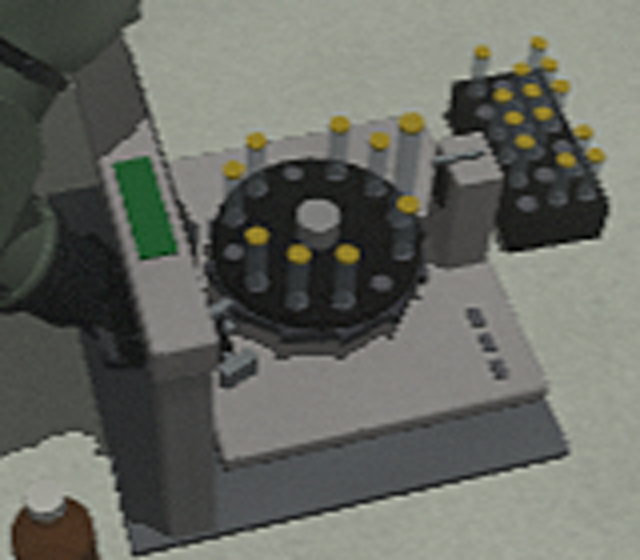

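```bash
python3 -m jog '[{"dp":[0,0.2,0],"spin":0},{"dp":[0,0.4,0],"spin":0},{"dp":[0,0.55,0],"spin":0},{"dp":[0,0.55,0],"spin":0}]' 0.3; python3 -c "
from h import *
fy();car()
cv2.imwrite('pics/w10.png',grab_frame('wrist')[:,:,::-1])"
```

```text
time: 29.45
tcp_pos: [591.7, -82.2, 83.9]
ee_rot: [[-0.189, -0.971, 0.148], [-0.77, 0.24, 0.591], [-0.609, -0.002, -0.793]]
contact_force: [0.1, 0.4, 0.6]
grip_width: 59.7
Ftool [-0.7  0.  -0.2]
('s', np.int32(39), np.float64(80.7), np.float64(-14.0)) rem 29.0
('s', np.int32(36), np.float64(81.8), np.float64(44.7)) rem 0.3
('s', np.int32(43), np.float64(80.3), np.float64(-43.5)) rem 28.5
('T', np.int32(58), np.float64(81.8), np.float64(74.0)) rem 1.0
('s', np.int32(38), np.float64(80.7), np.float64(102.8)) rem 2.2
('s', np.int32(43), np.float64(80.5), np.float64(133.2)) rem 1.8
```

View pics/w10.png

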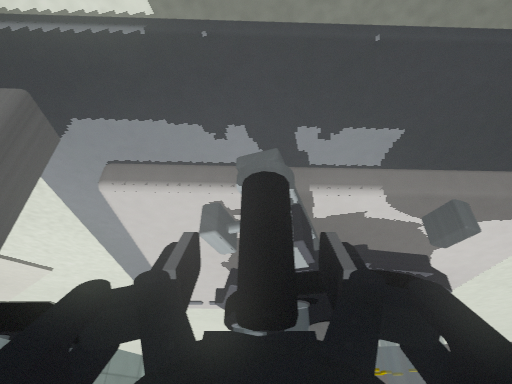

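Knob stands free between the pads, and the force is zero. Retreating straight back.

```bash
python3 -m jog '[{"dp":[0,0,-2],"spin":0},{"dp":[0,0,-5],"spin":0},{"dp":[0,0,-9],"spin":0},{"dp":[0,0,-13],"spin":0},{"dp":[0,0,-17],"spin":0},{"dp":[0,0,-20],"spin":0},{"dp":[0,0,-20],"spin":0}]'; python3 -c "
from h import *
fy()
cv2.imwrite('pics/w11.png',grab_frame('wrist')[:,:,::-1])
im=grab_frame('scene');cv2.imwrite('pics/s11.png',im[:,:,::-1])
im=grab_frame('top');print([(x['xy'],x['conf']) for q in('tube_rack','reagent_bottle','tip_box') for x in find_in('top',q)[:1]])
car('pics/t11.png')"
```

```text
time: 30.25
tcp_pos: [561.1, -204.4, 246.2]
ee_rot: [[-0.191, -0.97, 0.152], [-0.772, 0.244, 0.587], [-0.606, -0.006, -0.796]]
contact_force: [0.0, -0.1, -1.0]
grip_width: 59.8
Ftool [ 0.6 -0.1  0.7]
[([132.9, 217.5], 0.72), ([334.3, 150.6], 0.55)]
('s', np.int32(39), np.float64(80.7), np.float64(-14.0)) rem 29.0
('s', np.int32(37), np.float64(81.7), np.float64(44.5)) rem 0.5
('s', np.int32(44), np.float64(80.4), np.float64(-43.6)) rem 28.6
('T', np.int32(57), np.float64(82.0), np.float64(73.9)) rem 1.1
('s', np.int32(43), np.float64(79.0), np.float64(-73.3)) rem 28.3
('T', np.int32(43), np.float64(79.4), np.float64(-78.2)) rem 153.2
('s', np.int32(39), np.float64(80.8), np.float64(103.0)) rem 2.0
('s', np.int32(43), np.float64(80.5), np.float64(133.2)) rem 1.8
('s', np.int32(41), np.float64(77.7), np.float64(-135.6)) rem 0.6
('T', np.int32(41), np.float64(81.8), np.float64(-135.4)) rem 210.4
('s', np.int32(41), np.float64(77.6), np.float64(-166.7)) rem 1.7
('T', np.int32(41), np.float64(80.5), np.float64(-163.7)) rem 238.7
```

View pics/t11.png

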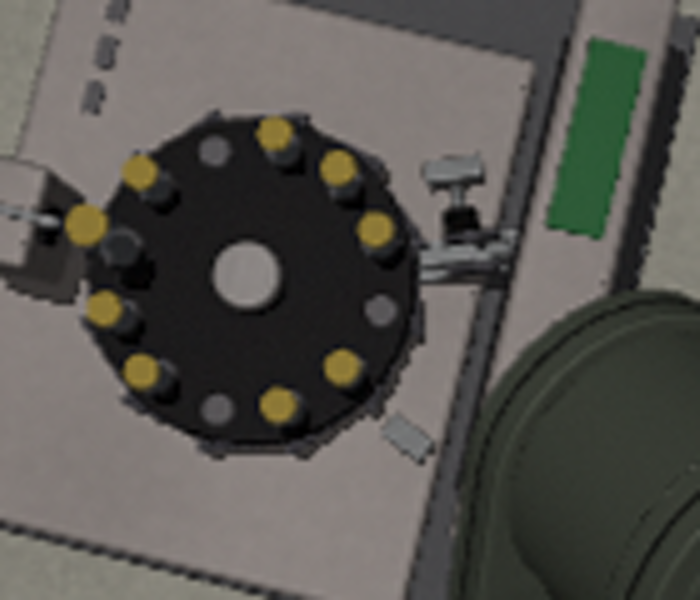

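View pics/w11.png

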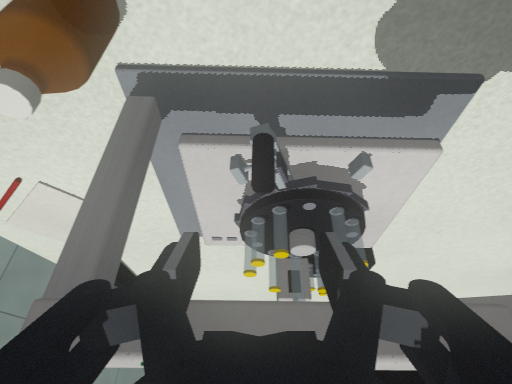

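View pics/s11.png

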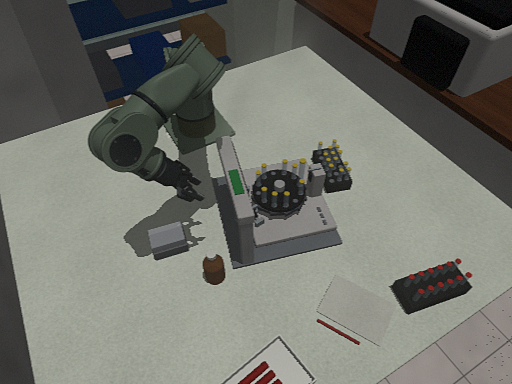

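```bash
python3 -c "
from plant import *
print(job_done());print(state()['time'])"
```

```text
the job is handed in; nothing more can be done
None
the job is handed in; nothing more can be done
```

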